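Pack the house fronts and snap the case shut

TASK

Pack away the painted house-front panels: take every panel from the drying rack and stand it upright, right way up and fully down in a slot of its own in the grey storage tray. Then put the clear lid squarely on the tray and press its six orange snap tabs down one after another until all are fully engaged. Leave the jar, the wagon and the tree where they are.

Things in the scene. Friction and masses are not known exactly. Their poses are not given: they have to be found in the camera images.
- case: fixed grey open tray, 110 (x) x 204 (y) x 45 mm high, walls 5, floor 5 mm; origin at the centre of its underside on the bench, z up. A pale foam insert inside (top 29 mm above the bench) has four slots along the tray's x, 100 mm long, 14.5 mm wide, 24 mm deep down to the tray floor, at y = -63, -21, +21, +63 mm. A panel fully down has its centre 36 mm above the bench
- panel0_mid (a point): centre of the terracotta red model house-front panel: a rigid plate 90 mm wide (its x) x 10 mm thick (its y) x 62 mm high (its z, up the front), 60 g, plain in the upper middle where it can be pinched by its two faces. At the start it leans about 17 degrees from upright in a cradle of the drying rack. None if this panel is absent in this run
- panel1_mid (a point): centre of the yellow model house-front panel: a rigid plate 90 mm wide (its x) x 10 mm thick (its y) x 62 mm high (its z, up the front), 60 g, plain in the upper middle where it can be pinched by its two faces. At the start it leans about 17 degrees from upright in a cradle of the drying rack. None if this panel is absent in this run
- panel2_mid (a point): centre of the blue model house-front panel: a rigid plate 90 mm wide (its x) x 10 mm thick (its y) x 62 mm high (its z, up the front), 60 g, plain in the upper middle where it can be pinched by its two faces. At the start it leans about 17 degrees from upright in a cradle of the drying rack. None if this panel is absent in this run
- panel3_mid (a point): centre of the green model house-front panel: a rigid plate 90 mm wide (its x) x 10 mm thick (its y) x 62 mm high (its z, up the front), 60 g, plain in the upper middle where it can be pinched by its two faces. At the start it leans about 17 degrees from upright in a cradle of the drying rack. None if this panel is absent in this run
- rack: fixed wooden drying rack, base 94 (x) x 236 (y) x 8 mm, with four leaning cradles at y = -82.5, -27.5, +27.5, +82.5 mm; panels lean with their tops towards the rack's -y against a 26 mm high backrest (measured up the panel); the panel tops stand clear. Origin at the centre of its underside
- lid_grip (a point): centre of the black grab bar on top of the loose clear lid; bar 14 mm wide (x), 80 mm long (y), 16 mm high, its centre 26 mm above the lid's top face, free underneath over its middle 56 mm. Axes are the lid's: x across, y along the lid. Lid 123 (x) x 217 (y) mm, 42 mm to its top face, 350 g
- lid_base (a point): centre of the lid's lower edge plane (68 mm straight below the bar's centre). A 12 mm deep blue skirt at the bottom goes around the outside of the tray with 3.5 mm play each side; an inner ledge 12 mm above this point then rests on the tray's rim, so a seated lid has this point 33 mm above the bench. Fits either way round
- tab0 (a joint): orange snap tab at the top edge on the lid's -x side, 55 mm from mid-length towards -y: 0 = up, 0.007 m = fully pressed down (engaged). It slides straight down against about 6 N and stays where it is left; at the bottom it meets a firm stop
- tab0_top (a point): centre of the top of tab 0's pad, 28 mm along the edge x 22 mm across it, 11 mm above the lid's top face when up, 4 mm when down; pressed from above
- tab1 (a joint): orange snap tab at the top edge on the lid's -x side, 55 mm from mid-length towards +y: 0 = up, 0.007 m = fully pressed down (engaged). It slides straight down against about 6 N and stays where it is left; at the bottom it meets a firm stop
- tab1_top (a point): centre of the top of tab 1's pad, 28 mm along the edge x 22 mm across it, 11 mm above the lid's top face when up, 4 mm when down; pressed from above
- tab2 (a joint): orange snap tab at the top edge at the middle of the lid's +y end: 0 = up, 0.007 m = fully pressed down (engaged). It slides straight down against about 6 N and stays where it is left; at the bottom it meets a firm stop
- tab2_top (a point): centre of the top of tab 2's pad, 28 mm along the edge x 22 mm across it, 11 mm above the lid's top face when up, 4 mm when down; pressed from above
- tab3 (a joint): orange snap tab at the top edge on the lid's +x side, 55 mm from mid-length towards +y: 0 = up, 0.007 m = fully pressed down (engaged). It slides straight down against about 6 N and stays where it is left; at the bottom it meets a firm stop
- tab3_top (a point): centre of the top of tab 3's pad, 28 mm along the edge x 22 mm across it, 11 mm above the lid's top face when up, 4 mm when down; pressed from above
- tab4 (a joint): orange snap tab at the top edge on the lid's +x side, 55 mm from mid-length towards -y: 0 = up, 0.007 m = fully pressed down (engaged). It slides straight down against about 6 N and stays where it is left; at the bottom it meets a firm stop
- tab4_top (a point): centre of the top of tab 4's pad, 28 mm along the edge x 22 mm across it, 11 mm above the lid's top face when up, 4 mm when down; pressed from above
- tab5 (a joint): orange snap tab at the top edge at the middle of the lid's -y end: 0 = up, 0.007 m = fully pressed down (engaged). It slides straight down against about 6 N and stays where it is left; at the bottom it meets a firm stop
- tab5_top (a point): centre of the top of tab 5's pad, 28 mm along the edge x 22 mm across it, 11 mm above the lid's top face when up, 4 mm when down; pressed from above
- paint_jar: bystander: small paint jar with red cap, 42 mm across, 50 mm high; origin under its centre
- wagon: bystander: yellow model container wagon, 32 x 100 x 52 mm; origin under its centre
- tree: bystander: model tree on a round foot, 36 mm across, 90 mm high; origin under its centre
There are look-alikes about, which are no part of the job. Of the things that look like the part that bears panel3_mid, the smaller one is meant. Of the things that look like the part that bears panel0_mid, the larger one is meant.

How it is judged:
By the outcome, as a careful person would: the job done as asked, in the order asked, and still so for the second after the job is handed in, with the robot touching nothing.
Of panel0, panel1, panel2, panel3 only 2 to 4 are there at a start; the rules pass over those that are not, and their reading is None.
At some moment in a run one of lid may be knocked a few centimetres aside while the robot is not near it.
It also fails if it takes over 210 s, if anything falls off the work surface, if the arm or the gripper's body presses on something with over 40 N, if the wrist force passes 120 N, or if a joint passes its speed limit or range.

ROBOT

A 6-joint arm with a two-finger parallel gripper is mounted at the origin on the work surface. World frame = base frame: x ahead of the robot, y to its left, z up, the work surface at z = 0. Lengths are in mm, angles in rad, forces in N, time in s.
With the tool pointing down it reaches from about 275 to 725 mm from the base axis. Payload 5.6 kg.
Tool frame: the origin (TCP) lies between the finger pads; the fingertips stand bot.tcp_to_tips ahead of it and the grasp point (between the pads) lies 3 mm ahead of it (bot.tcp_to_tips is the distance from the TCP to the fingertips, in mm); z points along the fingers, y is the line along which they close (so a half turn about z gives the same grasp; the last joint's range is limited). The gripper opens to 85 mm and grips with 20 to 120 N. Pads are 22 mm wide; open, the fingers measure 114 mm over their backs; the gripper's body (76 mm by 85 mm) begins 54 mm behind the grasp point. The pads swing forward as they close: fully open they stand 13 mm farther back than shut.
Start: joints at [1.593, 0.255, 0.108, 0, -1.424, -0.285], TCP at [142.855, 531.117, 253.283] pointing down, gripper open.
Joint ranges: [-2.95, 2.95], [-1.21, 1.97], [-1.09, 1.5], [-2.87, 1.71], [-2.94, -0.07], [-3.05, 3.05]. Speed limits (rad/s): [2.57, 2.57, 3.14, 3.14, 3.14, 3.14].

INTERFACE

Orientations are given as a unit quaternion [w, x, y, z].
In Python, from bench import readout, optics, job_done, bot gives the robot as it stands. The module is installed in compiled form; this text tells all that it offers.
- The arm moves only by the tool move_arm, never from a script. Its argument "commands" is a list of rows, each a list of 3 entries, a list of its own where there are three numbers: the turn, a rotation vector about the world's x, y, z in rad, then the shift along the world's x, y, z in mm, then the opening, from -1 (shut) to 1 (fully open). In form: [[[rx, ry, rz], [x, y, z], grip], ...]. A call has exactly 8 rows; each row shifts and turns the commanded pose from where the row before left it; what a row does not reach is not made up. A row lasts 1/12 s, in which the tool goes at most 41.7 mm and 7.16 degrees, less where a joint would pass 70% of its speed; a pose out of reach is approached as far as the arm can. A call is refused whole if a number of a shift passes 41.7 or a number of a turn 0.125, either way. A call with a gripper value outside its range is refused whole. The fingers move at their own pace and stop on an object; "grip_force" is the grip in N (left out, the last holds). Time passes only in rows, so rows that do not move let the fingers close, or fill a call up. It gives the time, the measured TCP pose, the force, the opening and the grip force at its end, in the units of the state.
- readout.state(): the state, without advancing time (a new reading comes with each control period).
- optics.capture(name): name is "scene" or "top" or "wrist"; returns the picture (400x640x3 uint8, red, green, blue); there is no depth.
- optics.calibration(name): a dict with "fx", "fy", "cx", "cy" (pixels), "dist" ([k1, k2, p1, p2, k3] as OpenCV has them; the pictures are not rectified), "world_to_cam" (4x4, takes a point from world to camera coordinates). Camera axes: x right, y down, z forward; pixel columns grow to the right and rows downward; lengths in mm; the calibration is good to about 2 mm. A picture is of the moment at which its call begins: read the wrist's pose just before it. calibration takes no time and is no camera call; for the wrist camera it gives the pose at the moment of the call.
- job_done(): hands the job in; it is judged then, once.
The state is a dict: "time": time; "joint_positions": joint angles; "joint_velocities": joint speeds; "joint_efforts": joint torques, N m; "tcp_pos": TCP position; "eef_rot": TCP orientation; "contact_force": force on the tool from outside, world axes, zero at the start; "moment": the same for the moment, N m; "width": finger opening in mm; "grasp_force": force on a finger pad.
Only numpy, scipy, OpenCV 4.12 (cv2) and the standard library are available. Lean on these libraries where they do the work, as an engineer would, in place of code of your own. Each camera call takes 0.05 s, during which the arm holds its last target. There are 200 camera calls.

## Working session

There is one attempt and no reset: what is moved stays moved. The work goes in short steps, Python scripts to look and compute and a tool call to move; the robot and the scene stay as the last step left them, time stands still between calls to the robot, and variables do not carry over. Pictures are saved under pics/ and viewed, at most 14 in all, crops included, and the job is handed in when it is done.

Besides the shell and the picture viewer there is one more tool, called after "Request:" in YAML: its name, and indented under it one key for each argument. move_arm: Moves the arm, as the interface text tells. Its arguments: {"type":"object","properties":{"commands":{"type":"array","items":{"type":"array"}},"grip_force":{"type":"number"}},"required":["commands"]}

```bash
mkdir -p pics; cat > h.py <<'E'
import numpy as np, cv2
from bench import readout, optics, job_done, bot
def snap(n,f):
    im=optics.capture(n); cv2.imwrite(f'pics/{f}.png',im[:,:,::-1]); return im
def cal(n):
    c=optics.calibration(n); K=np.array([[c['fx'],0,c['cx']],[0,c['fy'],c['cy']],[0,0,1.]]); return K,np.array(c['dist'],float),np.array(c['world_to_cam'])
def unp(n,px,z,C=None):
    K,d,T=C or cal(n); p=np.array(px,float).reshape(-1,1,2); r=cv2.undistortPoints(p,K,d).reshape(-1,2)
    R=T[:3,:3];o=-R.T@T[:3,3]; D=np.c_[r,np.ones(len(r))]@R
    z=np.broadcast_to(np.array(z,float),len(r)); return o+D*((z-o[2])/D[:,2])[:,None]
def proj(n,P,C=None):
    K,d,T=C or cal(n); return cv2.projectPoints(np.array(P,float).reshape(-1,3),cv2.Rodrigues(T[:3,:3])[0],T[:3,3],K,d)[0].reshape(-1,2)
def st():
    s=readout.state(); print({k:np.round(s[k],3) for k in ('time','tcp_pos','eef_rot','contact_force','width','grasp_force','joint_positions')})
E
python3 - <<'E'
from h import *
st(); print(bot.tcp_to_tips)
a=snap('scene','s0');b=snap('top','t0')
for n in('scene','top'):
    K,d,T=cal(n);print(n,K[0,0],-T[:3,:3].T@T[:3,3],T[2,:3],T[0,:3])
E
```

```text
{'time': np.float64(0.0), 'tcp_pos': array([142.714, 530.674, 252.368]), 'eef_rot': array([ 0.001,  0.991, -0.131, -0.   ]), 'contact_force': array([-0.758,  0.316,  1.343]), 'width': np.float64(84.942), 'grasp_force': np.float64(0.0), 'joint_positions': array([ 1.593,  0.256,  0.107, -0.   , -1.424, -0.285])}
22.0
scene 517.2852320781622 [990.6549819  669.53188417 963.29698928] [-0.33849223 -0.61754314 -0.70997428] [-0.87878076  0.47720984  0.00389141]
top 516.7589548019442 [ 288.3718585   -86.56188539 1412.06995797] [ 0.18290808 -0.02828339 -0.9827231 ] [-0.02296534 -0.99943626  0.02449001]
```

View pics/s0.png

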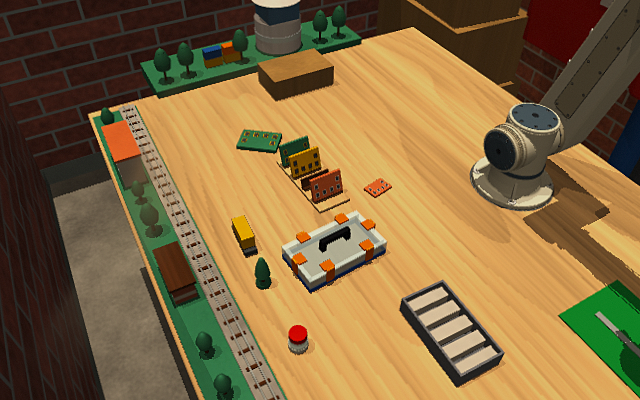

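View pics/t0.png

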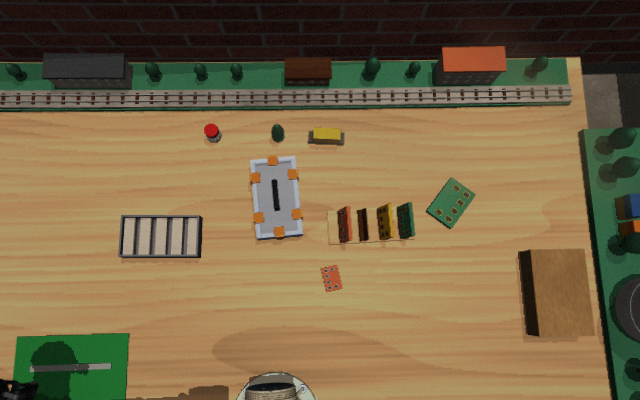

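Candidates: red is either the rack panel at top (344,224) or the small one lying at (331,278). Green is either the rack panel at (405,220) or the big one lying at (451,203). The description points to the rack ones in both cases. Yellow is at (385,222), not the wagon at (325,136). There is no blue panel in the rack.

```bash
python3 - <<'E'
from h import *
t=cv2.imread('pics/t0.png'); s=cv2.imread('pics/s0.png')
cv2.imwrite('pics/c1.png',np.vstack([cv2.resize(t[195:255,310:430],None,fx=6,fy=6,interpolation=2)[:300],cv2.resize(s[130:215,270:360],None,fx=3.3,fy=3.3,interpolation=2)[:, :].copy() if 0 else np.zeros((1,720,3),np.uint8)]))
a=cv2.resize(t[190:250,320:420],None,fx=8,fy=8,interpolation=2)
cv2.imwrite('pics/c1.png',a)
cv2.imwrite('pics/c2.png',cv2.resize(t[145:270,110:310],None,fx=4,fy=4,interpolation=2))
cv2.imwrite('pics/c3.png',cv2.resize(s[130:215,270:360],None,fx=7,fy=7,interpolation=2))
E
```

```text
(no output)
```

View pics/c1.png

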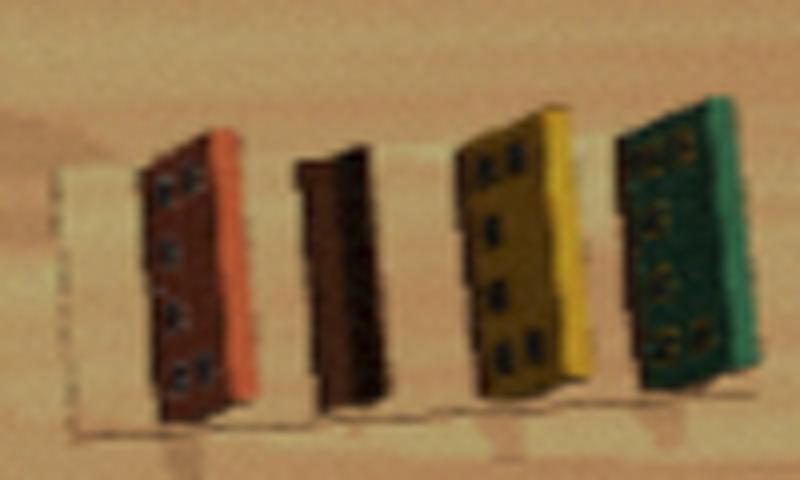

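View pics/c2.png

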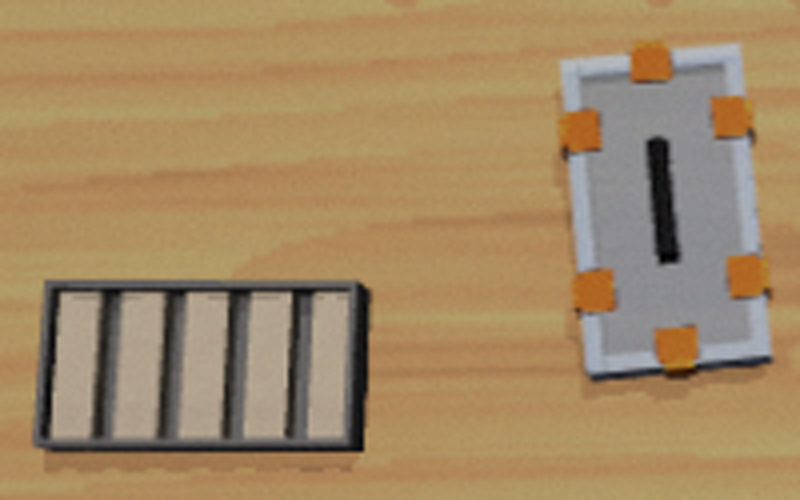

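View pics/c3.png

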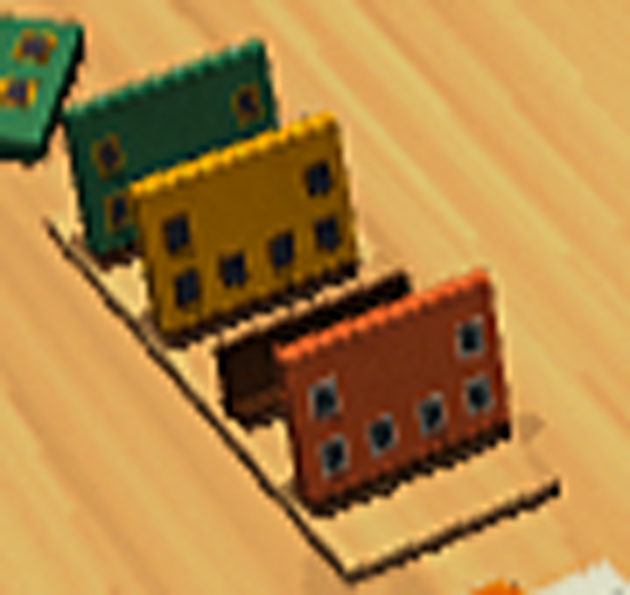

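The crops show three panels in the rack, red, yellow and green, all leaning towards image-right (world -y) with windows on the +y face. The red top strip runs (347,206)-(351,240), yellow (389,203)-(393,237) and green (410,202)-(414,235). The tray spans (119..202, 216..257) and the lid bar runs (274,180)-(277,210).

```bash
python3 - <<'E'
from h import *
def f(p,s,o): return (np.array(p,float)+.5)/s-.5+np.array(o)
c1=lambda p:f(p,8,(320,190)); c2=lambda p:f(p,4,(110,145)); c3=lambda p:f(p,7,(270,130))
def yaw(a,b): d=b-a; return np.degrees(np.arctan2(d[1],d[0]))
# panels: strip corners  [-y edge far(x+), -y edge near, +y far, +y near]
for n,q in dict(red=[(238,130),(257,400),(213,132),(230,402)],yel=[(569,108),(588,375),(545,108),(563,380)],grn=[(735,97),(760,362),(708,97),(732,370)]).items():
    P=unp('top',c1(q),[67.3,67.3,70.2,70.2]); print(n,P.round(1).tolist(),P.mean(0).round(1),yaw(P[1],P[0]),yaw(P[3],P[2]),np.linalg.norm(P[0]-P[1]))
for n,q in dict(red=[(485,270),(280,355)],yel=[(333,115),(132,190)],grn=[(262,42),(66,108)]).items(): # top +y edge in scene? 
    P=unp('scene',c3(q),70.2); print('scene',n,P.round(1).tolist(),yaw(P[1],P[0]))
# rack base corners top z=8
P=unp('top',c1([(55,168),(75,437)]),8);print('rack +y end',P.round(1).tolist())
# tray rim outer corners z45
P=unp('top',c2([(45,282),(362,282),(352,450),(36,447)]),45);print('tray top',P.round(1).tolist(),P.mean(0))
Q=f([0,0],1,(0,0))
# lid top outline z42 
P=unp('top',c2([(560,60),(741,43),(771,358),(587,375)]),42);print('lid',P.round(1).tolist(),P.mean(0))
P=unp('top',c2([(658,138),(670,262)]),76);print('bar',P.round(1).tolist(),P.mean(0))
s=cv2.imread('pics/s0.png');cv2.imwrite('pics/c4.png',cv2.resize(s[200:400,270:530],None,fx=3,fy=3,interpolation=2))
E
```

```text
red [[533.3, -202.9, 67.3], [443.4, -206.1, 67.3], [532.2, -194.3, 70.2], [442.6, -197.0, 70.2]] [ 487.9 -200.1   68.8] 2.0434789810059306 1.6911769434908073 89.95649788151088
yel [[538.7, -313.1, 67.3], [449.5, -315.0, 67.3], [538.3, -304.7, 70.2], [447.7, -306.3, 70.2]] [ 493.5 -309.8   68.8] 1.2317452992607483 1.0127490192815187 89.19741160804372
grn [[541.4, -368.5, 67.3], [452.7, -371.8, 67.3], [541.0, -359.0, 70.2], [449.9, -361.9, 70.2]] [ 496.3 -365.3   68.8] 2.105504973111729 1.813357726331836 88.7257118882122
scene red [[442.6, -203.9, 70.2], [532.7, -198.5, 70.2]] -176.57503028965613
scene yel [[448.4, -312.4, 70.2], [538.5, -308.6, 70.2]] -177.56426554901725
scene grn [[451.0, -367.2, 70.2], [539.0, -366.2, 70.2]] -179.33968839426737
rack +y end [[531.9, -144.3, 8.0], [438.8, -148.8, 8.0]]
tray top [[523.6, 400.1, 45.0], [519.5, 193.6, 45.0], [408.2, 197.8, 45.0], [415.0, 400.5, 45.0]] [466.57443    297.97633517  45.        ]
lid [[671.1, 63.2, 42.0], [681.2, -60.3, 42.0], [463.5, -77.1, 42.0], [454.6, 45.0, 42.0]] [567.59408646  -7.28002159  42.        ]
bar [[607.2, -5.1, 76.0], [523.7, -12.4, 76.0]] [565.4722347   -8.72764073  76.        ]
```

View pics/c4.png

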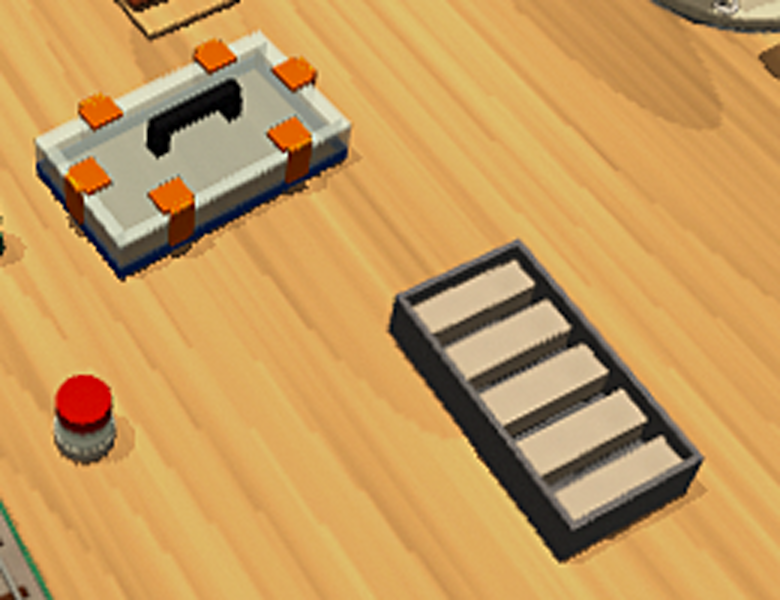

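Request:
move_arm:
  commands:
    - [[0,0,0.1],[34,-24,0],1]
    - [[0,0,0.1],[34,-24,0],1]
    - [[0,0,0.09],[34,-24,0],1]
    - [[0,0,0],[34,-24,0],1]
    - [[0,0,0],[34,-24,0],1]
    - [[0,0,0],[34,-24,0],1]
    - [[0,0,0],[34,-24,0],1]
    - [[0,0,0],[34,-24,0],1]

```text
time: 0.77
tcp_pos: [416.0, 337.5, 253.0]
eef_rot: [0.0, 1.0, 0.014, -0.0]
contact_force: [0.5, 1.8, -0.5]
width: 85.5
grasp_force: 0.0
```

Request:
move_arm:
  commands:
    - [[0,0,0],[25,-20,0],0]
    - [[0,0,0],[10,-15,0],0]
    - [[0,0,0],[0,-5,0],-0.4]
    - [[0,0,0],[0,0,0],-0.4]
    - [[0,0,0],[0,0,0],-0.4]
    - [[0,0,0],[0,0,0],-0.4]
    - [[0,0,0],[0,0,0],-0.4]
    - [[0,0,0],[0,0,0],-0.4]

```text
time: 1.43
tcp_pos: [449.3, 300.0, 253.3]
eef_rot: [-0.0, 1.0, 0.014, 0.0]
contact_force: [-0.5, -0.7, 0.4]
width: 25.7
grasp_force: 0.0
```

```bash
python3 - <<'E'
from h import *
st(); C=cal('wrist'); im=snap('wrist','w0'); np.savez('pics/w0',*C)
print(C[0][0,0],-C[2][:3,:3].T@C[2][:3,3],C[2][2,:3]); print(proj('wrist',[[466,298,45],[523,395,45],[523,198,45],[408,198,45],[415,400,45]],C))
E
```

```text
{'time': np.float64(1.433), 'tcp_pos': array([449.263, 299.957, 253.346]), 'eef_rot': array([-0.   ,  1.   ,  0.014,  0.   ]), 'contact_force': array([-0.49 , -0.721,  0.431]), 'width': np.float64(25.712), 'grasp_force': np.float64(0.0), 'joint_positions': array([ 0.878,  0.236,  0.083, -0.   , -1.418,  0.721])}
283.7314533088781 [520.1114748  302.68216296 373.51513168] [-0.2801721  -0.00868854 -0.95991047]
[[317.86345522 163.82695363]
 [232.37918391 110.72205431]
 [408.66178636 116.04995442]
 [397.68202369 213.10121941]
 [232.72542081 203.19479327]]
```

View pics/w0.png

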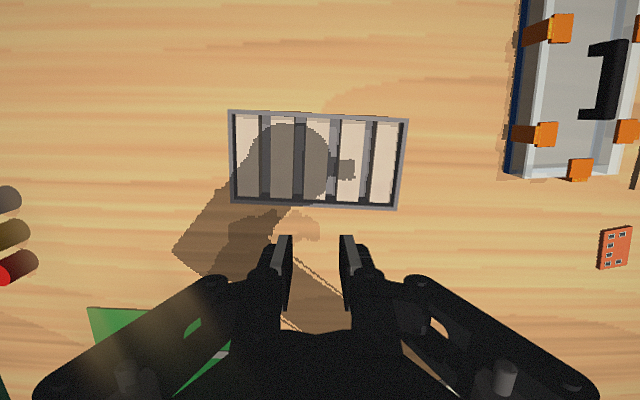

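The wrist view shows the tray rim corners at (229,109), (409,118), (397,210) and (231,203). I'll fit the tray and lid poses to the corners from all cameras together.

```bash
cat > fit.py <<'E'
from h import *
from scipy.optimize import least_squares
def fitpose(obs,half,z,x0):
    """obs: list of (cal, pixel corners, weight px); half=(hx,hy)"""
    def world(p):
        c,s=np.cos(p[2]),np.sin(p[2]); L=np.array([[1,1],[1,-1],[-1,-1],[-1,1]])*half
        return np.c_[L@np.array([[c,s],[-s,c]]),np.full(4,z)]
    asg=[]
    for C,q,_ in obs:
        P=proj('',world(x0),C); asg.append([int(np.argmin(np.linalg.norm(P-a,axis=1))) for a in q])
    def res(p): return np.concatenate([((proj('',world(p),C)[a]-q)*w).ravel() for (C,q,w),a in zip(obs,asg)])
    r=least_squares(res,x0,x_scale=[1,1,.01]); return r.x,r.fun.reshape(-1,4,2)
E
python3 - <<'E'
from fit import *
f=lambda p,s,o:(np.array(p,float)+.5)/s-.5+np.array(o)
W=tuple(np.load('pics/w0.npz')[k] for k in('arr_0','arr_1','arr_2'));T=cal('top');S=cal('scene')
tr={'w':(W,np.array([(229,109),(408.5,118),(396.5,210),(231,203.)]),1/1.15),
'top':(T,f([(45,282),(362,282),(352,450),(36,447)],4,(110,145)),2.6*.4),
's':(S,f([(518,241),(700,462),(568,528),(398,297)],3,(270,200)),2)}
for k in [('w',),('top',),('s',),('w','top','s')]:
    x,r=fitpose([tr[i] for i in k],(55,102),45,[466,297,-.025]);print(k,x.round(3),np.abs(r).max())
ld={'top':(T,f([(560,60),(741,43),(771,358),(587,375)],4,(110,145)),1),'s':(S,f([(262,31),(351,124),(122,246),(37,142)],3,(270,200)),1)}
for k in [('top',),('s',),('top','s')]:
    x,r=fitpose([ld[i] for i in k],(61.5,108.5),42,[567,-7,-1.48]);print(k,x.round(3),np.abs(r).max())
E
```

```text
('w',) [ 4.66e+02  2.97e+02 -3.72e-01] 256.72792672835044
('top',) [466.    297.     -0.551] 170.4432570602547
('s',) [466.   297.    -0.56] 365.1337049916051
('w', 'top', 's') [466.    297.     -0.504] 363.3784979872681
('top',) [567.     -7.     -1.085] 212.5102739366173
('s',) [567.     -7.     -1.419] 190.13298141676387
('top', 's') [567.     -7.     -1.221] 213.00218460342376
```

```bash
sed -i 's/\[\[c,s\],\[-s,c\]\]),np.full/[[c,s],[-s,c]])+p[:2],np.full/; s/^        c,s=/        p=np.array(p);c,s=/' fit.py
python3 - <<'E'
from fit import *
f=lambda p,s,o:(np.array(p,float)+.5)/s-.5+np.array(o)
W=tuple(np.load('pics/w0.npz')[k] for k in('arr_0','arr_1','arr_2'));T=cal('top');S=cal('scene')
tr={'w':(W,np.array([(229,109),(408.5,118),(396.5,210),(231,203.)]),1),
'top':(T,f([(45,282),(362,282),(352,450),(36,447)],4,(110,145)),1),
's':(S,f([(518,241),(700,462),(568,528),(398,297)],3,(270,200)),1)}
for k in [('w',),('top',),('s',),('w','top','s')]:
    x,r=fitpose([tr[i] for i in k],(55,102),45,[466,297,-.025]);print(k,x.round(3),np.abs(r).max())
ld={'top':(T,f([(560,60),(741,43),(771,358),(587,375)],4,(110,145)),1),'s':(S,f([(262,31),(351,124),(122,246),(37,142)],3,(270,200)),1)}
for k in [('top',),('s',),('top','s')]:
    x,r=fitpose([ld[i] for i in k],(61.5,108.5),42,[567,-7,-1.48]);print(k,x.round(3),np.abs(r).max())
st()
E
```

```text
('w',) [ 4.68039e+02  2.99602e+02 -1.90000e-02] 1.6403542530635207
('top',) [ 4.66573e+02  2.97976e+02 -2.50000e-02] 0.5928455152149184
('s',) [ 4.71365e+02  3.02097e+02 -3.70000e-02] 1.3892854968194683
('w', 'top', 's') [ 4.68374e+02  2.99798e+02 -2.40000e-02] 2.365620712629152
('top',) [567.574  -7.283  -1.491] 0.3083477769596925
('s',) [569.65   -3.059  -1.485] 0.8543084738579978
('top', 's') [568.453  -5.39   -1.487] 1.6197791844800236
{'time': np.float64(1.483), 'tcp_pos': array([449.351, 299.842, 253.334]), 'eef_rot': array([-0.   ,  1.   ,  0.014,  0.   ]), 'contact_force': array([-0.248,  0.065, -0.279]), 'width': np.float64(25.851), 'grasp_force': np.float64(0.0), 'joint_positions': array([ 0.878,  0.236,  0.083, -0.   , -1.418,  0.721])}
```

Request:
move_arm:
  commands:
    - [[0,0,0.015],[2.5,-38,0],-0.25]
    - [[0,0,0],[2.5,-38,0],-0.25]
    - [[0,0,0],[2.5,-38,0],-0.25]
    - [[0,0,0],[2.5,-38,0],-0.25]
    - [[0,0,0],[2.5,-38,0],-0.25]
    - [[0,0,0],[2.5,-38,0],-0.25]
    - [[0,0,0],[2.5,-38,0],-0.25]
    - [[0,0,0],[2.5,-38,0],-0.25]

```text
time: 2.15
tcp_pos: [469.6, -6.2, 253.6]
eef_rot: [-0.0, 1.0, 0.022, 0.0]
contact_force: [1.8, 0.4, -0.1]
width: 32.1
grasp_force: 0.0
```

Request:
move_arm:
  commands:
    - [[0,0,0],[2,-38,0],-0.25]
    - [[0.1,0,0],[3,-38,-10],-0.25]
    - [[0.1,0,0],[3,-38,-20],-0.25]
    - [[0.097,0,0],[4,-38,-25],-0.25]
    - [[0,0,0],[4,-36,-25],-0.25]
    - [[0,0,0],[3,-29,-23],-0.25]
    - [[0,0,0],[0,0,0],-0.25]
    - [[0,0,0],[0,0,0],-0.25]

```text
time: 2.82
tcp_pos: [487.2, -213.5, 153.1]
eef_rot: [-0.145, 0.989, 0.019, 0.001]
contact_force: [-0.0, 0.5, 0.6]
width: 31.9
grasp_force: 0.0
```

```bash
python3 - <<'E'
from h import *
st(); C=cal('wrist'); im=snap('wrist','w1'); np.savez('pics/w1',*C)
print(proj('wrist',[[488,-204,67.3],[488,-194.5,70.2]],C))
E
```

```text
{'time': np.float64(2.817), 'tcp_pos': array([ 487.167, -213.478,  153.131]), 'eef_rot': array([-0.145,  0.989,  0.019,  0.001]), 'contact_force': array([-0.047,  0.52 ,  0.583]), 'width': np.float64(31.894), 'grasp_force': np.float64(0.0), 'joint_positions': array([-0.308,  0.369,  0.081, -0.28 , -1.385,  1.984])}
[[336.29170868 211.29402308]
 [323.29216358 210.85046877]]
```

View pics/w1.png

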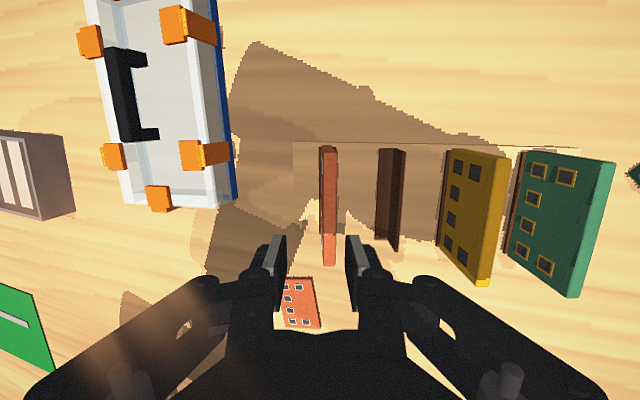

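The red panel's top strip is at x≈329, rows 147–265, parallel to the fingers and about 11 mm right of the finger centre. I'll shift, descend along the lean and grip.

Request:
move_arm:
  commands:
    - [[0,0,0],[3,-11,0],-0.25]
    - [[0,0,0],[0,8,-26],-0.25]
    - [[0,0,0],[0,8,-26],-0.25]
    - [[0,0,0],[0,6,-20],-0.25]
    - [[0,0,0],[0,3.5,-12],-0.25]
    - [[0,0,0],[0,2,-7],-0.25]
    - [[0,0,0],[0,0,0],-0.25]
    - [[0,0,0],[0,0,0],-0.25]

```text
time: 3.53
tcp_pos: [491.9, -195.9, 65.6]
eef_rot: [-0.144, 0.989, 0.022, 0.003]
contact_force: [-0.4, -0.3, 0.3]
width: 32.1
grasp_force: 0.0
```

Request:
move_arm:
  commands:
    - [[0,0,0],[0,0,0],-1]
    - [[0,0,0],[0,0,0],-1]
    - [[0,0,0],[0,0,0],-1]
    - [[0,0,0],[0,0,0],-1]
    - [[0,0,0],[0,0,0],-1]
    - [[0,0,0],[0,0,0],-1]
    - [[0,0,0],[0,0,0],-1]
    - [[0,0,0],[0,0,0],-1]
  grip_force: 40

```text
time: 4.2
tcp_pos: [491.9, -196.5, 65.6]
eef_rot: [-0.144, 0.989, 0.021, 0.004]
contact_force: [0.6, -0.5, 6.0]
width: 9.4
grasp_force: 43.5
```

Request:
move_arm:
  commands:
    - [[0,0,0],[0,-4,13],-1]
    - [[0,0,0],[0,-8,26],-1]
    - [[0,0,0],[0,-8,26],-1]
    - [[-0.0965,0,0],[0,0,25],-1]
    - [[-0.0965,0,0],[0,0,25],-1]
    - [[-0.096,0,0],[0,20,25],-1]
    - [[0,0,0],[0,36,0],-1]
    - [[0,0,0],[0,38,0],-1]

```text
time: 4.87
tcp_pos: [491.0, -120.7, 205.9]
eef_rot: [0.0, 1.0, 0.021, 0.001]
contact_force: [0.8, 0.5, -1.2]
width: 10.0
grasp_force: 42.6
```

Request:
move_arm:
  commands:
    - [[0,0,-0.03],[-1,39,0],-1]
    - [[0,0,-0.037],[-1,39,0],-1]
    - [[0,0,0],[-1,39,0],-1]
    - [[0,0,0],[-1,39,0],-1]
    - [[0,0,0],[-1,39,0],-1]
    - [[0,0,0],[-1,39,0],-1]
    - [[0,0,0],[-1,39,0],-1]
    - [[0,0,0],[-1,39,0],-1]

```text
time: 5.53
tcp_pos: [482.3, 191.8, 204.4]
eef_rot: [-0.0, 1.0, -0.012, -0.001]
contact_force: [0.4, -0.7, -0.1]
width: 9.5
grasp_force: 42.6
```

Request:
move_arm:
  commands:
    - [[0,0,0],[-2,38,0],-1]
    - [[0,0,0],[-3,38,0],-1]
    - [[0,0,0],[-3,38,0],-1]
    - [[0,0,0],[-3,34,-20],-1]
    - [[0,0,0],[0,22,-30],-1]
    - [[0,0,0],[0,0,-25],-1]
    - [[0,0,0],[0,0,-13],-1]
    - [[0,0,0],[0,0,0],-1]

```text
time: 6.2
tcp_pos: [469.9, 358.6, 112.0]
eef_rot: [0.003, 1.0, -0.012, -0.004]
contact_force: [-1.4, -1.0, -0.0]
width: 9.2
grasp_force: 42.5
```

```bash
python3 - <<'E'
from h import *
st(); C=cal('wrist'); im=snap('wrist','w2'); np.savez('pics/w2',*C)
s=snap('scene','s2'); t=snap('top','t2')
a=cv2.resize(im[20:320,120:520],(800,600),interpolation=2)[:,:,::-1];cv2.imwrite('pics/c5.png',a)
E
```

```text
{'time': np.float64(6.2), 'tcp_pos': array([469.885, 358.619, 111.99 ]), 'eef_rot': array([ 0.003,  1.   , -0.012, -0.004]), 'contact_force': array([-1.396, -0.963, -0.032]), 'width': np.float64(9.159), 'grasp_force': np.float64(42.537), 'joint_positions': array([ 0.915,  0.419, -0.024, -0.003, -1.137,  0.632])}
```

View pics/c5.png

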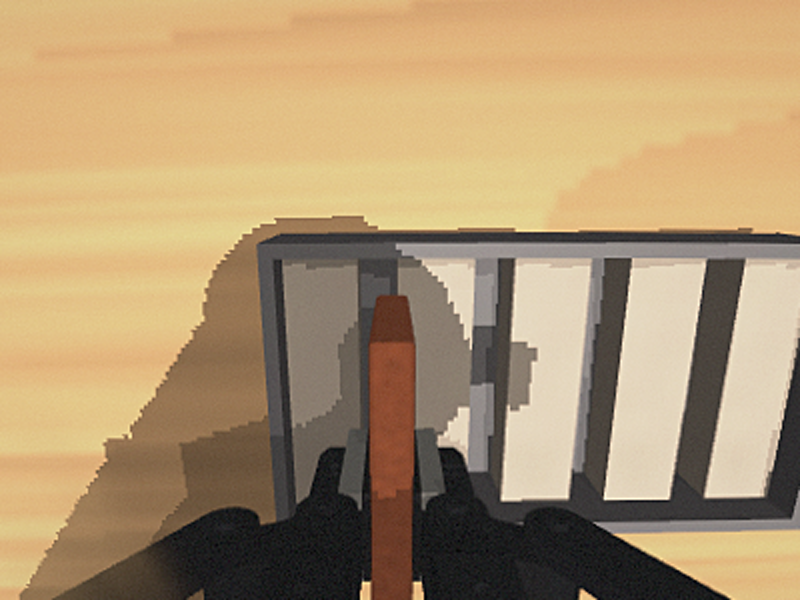

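```bash
python3 - <<'E'
from h import *
f=lambda p:(np.array(p,float)+.5)/2-.5+np.array((120,20))
W=tuple(np.load('pics/w2.npz')[k] for k in('arr_0','arr_1','arr_2'))
u=lambda p,z:unp('',f(p),z,W).round(1).tolist()
print('slots',u([(358,258),(397,255),(475,258),(515,258),(594,258),(631,258),(707,258),(747,258)],29))
print('rim far outer',u([(259,243),(620,240),(800,243)],45),'far inner rim',u([(275,258),(620,258)],45))
print('rim near',u([(600,530),(795,527)],45), 'foam/slot near end',u([(500,500),(700,498)],29))
print('pan top far',u([(370,342),(414,342)],115.5)); print('pan bot far',u([(378,296),(408,296)],53.5))
E
```

```text
slots [[517.8, 369.3, 29.0], [518.5, 355.5, 29.0], [516.7, 327.8, 29.0], [516.4, 313.5, 29.0], [515.8, 285.1, 29.0], [515.5, 271.7, 29.0], [515.0, 243.8, 29.0], [514.7, 228.9, 29.0]]
rim far outer [[525.4, 400.4, 45.0], [523.5, 282.7, 45.0], [521.5, 221.6, 45.0]] far inner rim [[520.4, 395.6, 45.0], [517.6, 282.2, 45.0]]
rim near [[414.3, 280.3, 45.0], [412.2, 202.9, 45.0]] foam/slot near end [[419.1, 315.9, 29.0], [416.9, 233.2, 29.0]]
pan top far [[510.2, 362.8, 115.5], [509.9, 353.4, 115.5]]
pan bot far [[508.5, 362.1, 53.5], [508.2, 352.6, 53.5]]
```

View pics/s2.png

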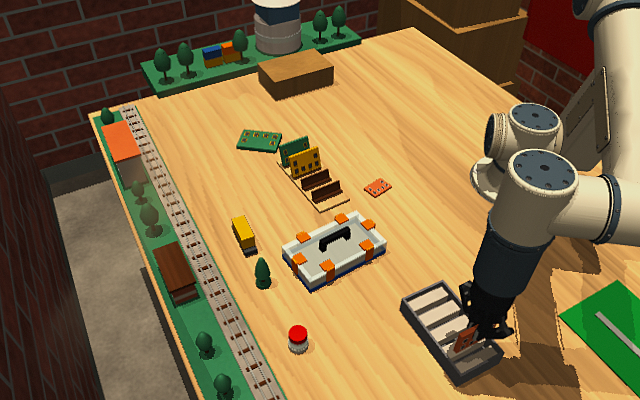

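Wrist slot centres at the far end are y = 362.4, 320.6, 278.4 and 236.4 (42 mm pitch as expected). The held panel is at y ≈ 357.7 and sits about 5.5 mm low in x, so I'll shift and insert.

Request:
move_arm:
  commands:
    - [[0,0,0],[5.5,4.7,0],-1]
    - [[0,0,0],[0,0,0],-1]
    - [[0,0,0],[0,0,-10],-1]
    - [[0,0,0],[0,0,-10],-1]
    - [[0,0,0],[0,0,-8],-1]
    - [[0,0,0],[0,0,-8],-1]
    - [[0,0,0],[0,0,0],-1]
    - [[0,0,0],[0,0,0],-1]

```text
time: 7.02
tcp_pos: [477.1, 364.3, 79.4]
eef_rot: [0.001, 1.0, -0.012, -0.001]
contact_force: [1.3, -0.3, -0.0]
width: 9.5
grasp_force: 42.5
```

Request:
move_arm:
  commands:
    - [[0,0,0],[0,0,-3],-1]
    - [[0,0,0],[0,0,-3],-1]
    - [[0,0,0],[0,0,-2],-1]
    - [[0,0,0],[0,0,0],-1]
    - [[0,0,0],[0,0,0],-1]
    - [[0,0,0],[0,0,0],-1]
    - [[0,0,0],[0,0,0],-1]
    - [[0,0,0],[0,0,0],-1]

```text
time: 7.68
tcp_pos: [477.5, 364.8, 72.5]
eef_rot: [-0.0, 1.0, -0.012, -0.0]
contact_force: [0.3, 1.1, 0.1]
width: 9.5
grasp_force: 42.6
```

Request:
move_arm:
  commands:
    - [[0,0,0],[0,0,-3],-1]
    - [[0,0,0],[0,0,-3],-1]
    - [[0,0,0],[0,0,-2],-1]
    - [[0,0,0],[0,0,0],-1]
    - [[0,0,0],[0,0,0],-1]
    - [[0,0,0],[0,0,0],-1]
    - [[0,0,0],[0,0,0],-1]
    - [[0,0,0],[0,0,0],-1]

```text
time: 8.35
tcp_pos: [477.5, 364.8, 64.4]
eef_rot: [-0.0, 1.0, -0.012, -0.001]
contact_force: [-0.4, 0.7, -0.1]
width: 9.4
grasp_force: 42.6
```

Request:
move_arm:
  commands:
    - [[0,0,0],[0,0,-1],-1]
    - [[0,0,0],[0,0,-1],-1]
    - [[0,0,0],[0,0,-1],-1]
    - [[0,0,0],[0,0,0],-1]
    - [[0,0,0],[0,0,0],-1]
    - [[0,0,0],[0,0,0],-1]
    - [[0,0,0],[0,0,0],-1]
    - [[0,0,0],[0,0,0],-1]

```text
time: 9.02
tcp_pos: [477.5, 364.7, 61.3]
eef_rot: [-0.0, 1.0, -0.012, -0.001]
contact_force: [0.1, 0.1, -0.8]
width: 9.2
grasp_force: 42.6
```

Request:
move_arm:
  commands:
    - [[0,0,0],[0,0,-1],-1]
    - [[0,0,0],[0,0,-1],-1]
    - [[0,0,0],[0,0,-1],-1]
    - [[0,0,0],[0,0,0],-1]
    - [[0,0,0],[0,0,0],-1]
    - [[0,0,0],[0,0,0],-1]
    - [[0,0,0],[0,0,0],-1]
    - [[0,0,0],[0,0,0],-1]

```text
time: 9.68
tcp_pos: [477.4, 364.8, 59.1]
eef_rot: [-0.0, 1.0, -0.012, -0.0]
contact_force: [-2.7, -0.5, 4.5]
width: 9.4
grasp_force: 43.4
```

Request:
move_arm:
  commands:
    - [[0,0,0],[0,0,0],-0.6]
    - [[0,0,0],[0,0,0],-0.4]
    - [[0,0,0],[0,0,0],-0.3]
    - [[0,0,0],[0,0,0],-0.3]
    - [[0,0,0],[0,0,15],-0.3]
    - [[0,0,0],[0,0,30],-0.3]
    - [[0,0,0],[0,0,35],-0.3]
    - [[0,0,0],[0,0,40],-0.3]

```text
time: 10.35
tcp_pos: [476.7, 363.9, 178.1]
eef_rot: [0.001, 1.0, -0.013, -0.002]
contact_force: [0.5, 1.0, -0.4]
width: 29.7
grasp_force: 0.0
```

Request:
move_arm:
  commands:
    - [[0,0,0.033],[1,-40,0],-0.25]
    - [[0,0,0.033],[1,-40,0],-0.25]
    - [[0,0,0],[1,-40,0],-0.25]
    - [[0,0,0],[1,-40,0],-0.25]
    - [[0,0,0],[1,-40,0],-0.25]
    - [[0,0,0],[1,-40,0],-0.25]
    - [[0,0,0],[1,-40,0],-0.25]
    - [[0,0,0],[1,-40,0],-0.25]

```text
time: 11.02
tcp_pos: [485.1, 42.9, 178.5]
eef_rot: [-0.0, 1.0, 0.021, -0.0]
contact_force: [0.7, 0.6, 0.6]
width: 31.8
grasp_force: 0.0
```

Request:
move_arm:
  commands:
    - [[0,0,0],[1,-40,0],-0.25]
    - [[0,0,0],[1,-40,0],-0.25]
    - [[0,0,0],[1,-40,0],-0.25]
    - [[0,0,0],[1,-40,0],-0.25]
    - [[0,0,0],[1,-40,0],-0.25]
    - [[0.0965,0,0],[1,-38,0],-0.25]
    - [[0.0965,0,0],[1,-38,0],-0.25]
    - [[0.096,0,0],[0,-38,0],-0.25]

```text
time: 11.68
tcp_pos: [492.9, -270.7, 179.4]
eef_rot: [-0.146, 0.989, 0.022, 0.004]
contact_force: [2.9, -0.4, -0.5]
width: 31.8
grasp_force: 0.0
```

```bash
python3 - <<'E'
from h import *
st(); C=cal('wrist'); im=snap('wrist','w3'); np.savez('pics/w3',*C)
t=snap('top','t3');cv2.imwrite('pics/c6.png',cv2.resize(t[145:270,110:310],None,fx=4,fy=4,interpolation=2))
E
```

```text
{'time': np.float64(11.683), 'tcp_pos': array([ 492.903, -270.72 ,  179.361]), 'eef_rot': array([-0.146,  0.989,  0.022,  0.004]), 'contact_force': array([ 2.866, -0.397, -0.465]), 'width': np.float64(31.81), 'grasp_force': np.float64(0.0), 'joint_positions': array([-0.399,  0.419,  0.222, -0.271, -1.492,  2.052])}
```

View pics/c6.png

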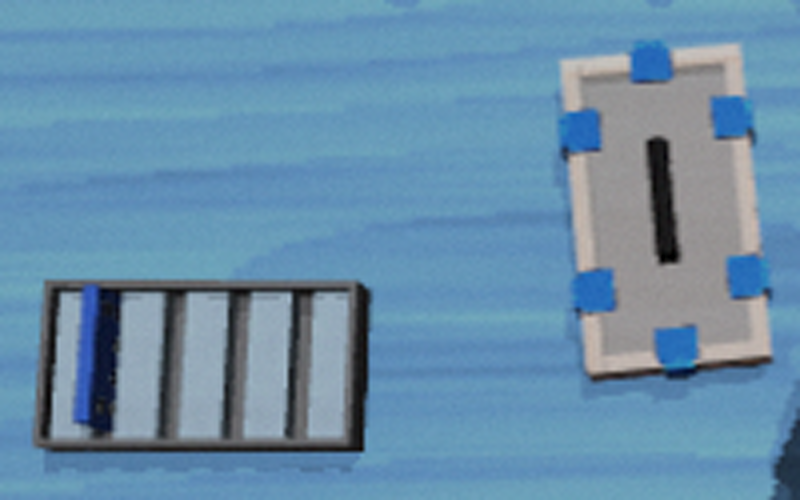

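View pics/w3.png

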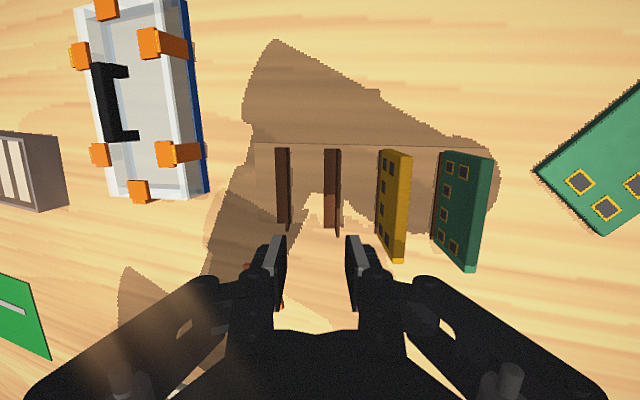

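The top crop (channels swapped) shows red standing upright in the leftmost (+63) slot, with the lid still in place. In the wrist view yellow's top is at about (402,210) and green's at (470,210).

Request:
move_arm:
  commands:
    - [[0,0,0],[0,-35,0],-0.25]
    - [[0,0,0],[0,-35.5,0],-0.25]
    - [[0,0,0],[0,8,-26],-0.25]
    - [[0,0,0],[0,8,-26],-0.25]
    - [[0,0,0],[0,8,-26],-0.25]
    - [[0,0,0],[0,6,-20],-0.25]
    - [[0,0,0],[0,3,-10],-0.25]
    - [[0,0,0],[0,2,-6],-0.25]

```text
time: 12.45
tcp_pos: [491.8, -304.0, 62.8]
eef_rot: [-0.145, 0.989, 0.02, 0.001]
contact_force: [-0.9, 0.6, 1.1]
width: 31.8
grasp_force: 0.0
```

```bash
python3 - <<'E'
from h import *
st()
W=tuple(np.load('pics/w3.npz')[k] for k in('arr_0','arr_1','arr_2'))
print(unp('',[(411,157),(405,262),(402,157),(392,262),(491,160),(476,271)],[67.3,67.3,70.2,70.2,67.3,67.3],W).round(1).tolist())
E
```

```text
{'time': np.float64(12.45), 'tcp_pos': array([ 491.786, -303.982,   62.753]), 'eef_rot': array([-0.145,  0.989,  0.02 ,  0.001]), 'contact_force': array([-0.932,  0.61 ,  1.067]), 'width': np.float64(31.812), 'grasp_force': np.float64(0.0), 'joint_positions': array([-0.447,  0.547,  0.118, -0.271, -1.284,  2.155])}
[[537.0, -310.9, 67.3], [448.8, -317.7, 67.3], [536.7, -304.2, 70.2], [448.3, -307.2, 70.2], [539.7, -366.1, 67.3], [451.3, -372.6, 67.3]]
```

Request:
move_arm:
  commands:
    - [[0,0,0],[0,0,0],-0.25]
    - [[0,0,0],[0,0,0],-1]
    - [[0,0,0],[0,0,0],-1]
    - [[0,0,0],[0,0,0],-1]
    - [[0,0,0],[0,0,0],-1]
    - [[0,0,0],[0,0,0],-1]
    - [[0,0,0],[0,0,0],-1]
    - [[0,0,0],[0,0,0],-1]
  grip_force: 40

```text
time: 13.12
tcp_pos: [493.3, -305.6, 65.6]
eef_rot: [-0.143, 0.989, 0.021, 0.004]
contact_force: [0.6, -0.9, 6.3]
width: 9.0
grasp_force: 44.2
```

Request:
move_arm:
  commands:
    - [[0,0,0],[0,-4,13],-1]
    - [[0,0,0],[0,-8,26],-1]
    - [[0,0,0],[0,-8,26],-1]
    - [[-0.0965,0,0],[0,0,25],-1]
    - [[-0.0965,0,0],[0,0,25],-1]
    - [[-0.096,0,0],[0,20,25],-1]
    - [[0,0,0],[0,36,0],-1]
    - [[0,0,0],[0,38,0],-1]

```text
time: 13.78
tcp_pos: [492.4, -229.4, 205.7]
eef_rot: [0.0, 1.0, 0.02, 0.001]
contact_force: [0.7, 1.7, -0.9]
width: 9.4
grasp_force: 43.2
```

Request:
move_arm:
  commands:
    - [[0,0,-0.033],[-2,39,0],-1]
    - [[0,0,-0.033],[-2,39,0],-1]
    - [[0,0,0],[-2,39,0],-1]
    - [[0,0,0],[-2,39,0],-1]
    - [[0,0,0],[-2,39,0],-1]
    - [[0,0,0],[-2,39,0],-1]
    - [[0,0,0],[-2,39,0],-1]
    - [[0,0,0],[-2,39,0],-1]

```text
time: 14.45
tcp_pos: [475.5, 83.0, 204.2]
eef_rot: [-0.0, 1.0, -0.013, -0.001]
contact_force: [1.5, 0.2, -1.1]
width: 9.3
grasp_force: 43.2
```

Request:
move_arm:
  commands:
    - [[0,0,0],[-2,38,0],-1]
    - [[0,0,0],[-2,38,0],-1]
    - [[0,0,0],[-2,36,0],-1]
    - [[0,0,0],[-2,28,-20],-1]
    - [[0,0,0],[0,10,-25],-1]
    - [[0,0,0],[0,0,-25],-1]
    - [[0,0,0],[0,0,-13],-1]
    - [[0,0,0],[0,0,0],-1]

```text
time: 15.12
tcp_pos: [466.0, 230.1, 117.6]
eef_rot: [0.002, 1.0, -0.013, -0.004]
contact_force: [0.3, -0.5, -1.0]
width: 9.4
grasp_force: 43.2
```

Request:
move_arm:
  commands:
    - [[0,0,0],[0,0,0],-1]
    - [[0,0,0],[0,0,0],-1]
    - [[0,0,0],[0,0,0],-1]
    - [[0,0,0],[0,0,0],-1]
    - [[0,0,0],[0,0,0],-1]
    - [[0,0,0],[0,0,0],-1]
    - [[0,0,0],[0,0,0],-1]
    - [[0,0,0],[0,0,0],-1]

```text
time: 15.78
tcp_pos: [468.5, 231.2, 121.5]
eef_rot: [-0.0, 1.0, -0.013, -0.0]
contact_force: [-0.8, 0.3, -1.7]
width: 9.4
grasp_force: 43.2
```

```bash
python3 - <<'E'
from h import *
st(); C=cal('wrist'); im=snap('wrist','w4'); np.savez('pics/w4',*C)
a=im[:,:,::-1][60:310,170:470];cv2.imwrite('pics/c7.png',cv2.resize(a,(720,600),interpolation=2))
# yellow mask extents rows 
hsv=cv2.cvtColor(im,cv2.COLOR_RGB2HSV); m=((hsv[...,0]>20)&(hsv[...,0]<30)&(hsv[...,1]>190)).astype(np.uint8)
for r in range(140,280,10):
    c=np.flatnonzero(m[r,280:360]);print(r,(c.min()+280,c.max()+280,len(c)) if len(c) else None)
E
```

```text
{'time': np.float64(15.783), 'tcp_pos': array([468.517, 231.204, 121.464]), 'eef_rot': array([-0.   ,  1.   , -0.013, -0.   ]), 'contact_force': array([-0.821,  0.345, -1.732]), 'width': np.float64(9.403), 'grasp_force': np.float64(43.195), 'joint_positions': array([ 7.580e-01,  2.820e-01, -2.030e-01, -1.000e-03, -1.087e+00,
        7.890e-01])}
140 None
150 None
160 None
170 (np.int64(310), np.int64(323), 3)
180 (np.int64(309), np.int64(325), 4)
190 (np.int64(306), np.int64(326), 3)
200 (np.int64(311), np.int64(311), 1)
210 (np.int64(319), np.int64(326), 3)
220 (np.int64(310), np.int64(324), 2)
230 None
240 (np.int64(309), np.int64(309), 1)
250 (np.int64(304), np.int64(309), 2)
260 None
270 (np.int64(309), np.int64(317), 3)
```

```bash
python3 - <<'E'
from h import *
im=cv2.imread('pics/w4.png').astype(int)
print([(r,im[r,314:320].mean(0).round().astype(int).tolist()) for r in range(140,215,3)])
W=tuple(np.load('pics/w4.npz')[k] for k in('arr_0','arr_1','arr_2'))
# predicted far-end rows for panel centre x = 463, 468, 473
for x in(463,468,473): print(proj('',[[x+45,230.5,125],[x+45,230.5,63]],W))
E
```

```text
[(140, [56, 56, 57]), (143, [104, 105, 110]), (146, [84, 84, 87]), (149, [83, 86, 88]), (152, [75, 78, 84]), (155, [84, 91, 98]), (158, [84, 91, 97]), (161, [62, 84, 100]), (164, [24, 74, 101]), (167, [25, 74, 102]), (170, [26, 76, 103]), (173, [25, 75, 102]), (176, [20, 74, 101]), (179, [22, 75, 101]), (182, [26, 93, 127]), (185, [29, 111, 153]), (188, [28, 112, 155]), (191, [30, 111, 154]), (194, [30, 113, 155]), (197, [25, 112, 155]), (200, [31, 114, 158]), (203, [28, 113, 156]), (206, [31, 113, 157]), (209, [28, 113, 156]), (212, [26, 112, 156])]
[[316.1039789  192.13248688]
 [315.83467208 166.68629205]]
[[315.81471018 180.65619149]
 [315.6395994  158.84117612]]
[[315.51860053 168.91308512]
 [315.44153665 150.87885411]]
```

Request:
move_arm:
  commands:
    - [[0,0,0],[1,6.5,0],-1]
    - [[0,0,0],[0,0,0],-1]
    - [[0,0,0],[0,0,-14],-1]
    - [[0,0,0],[0,0,-12],-1]
    - [[0,0,0],[0,0,-10],-1]
    - [[0,0,0],[0,0,-6],-1]
    - [[0,0,0],[0,0,0],-1]
    - [[0,0,0],[0,0,0],-1]

```text
time: 16.5
tcp_pos: [469.5, 237.7, 79.3]
eef_rot: [0.0, 1.0, -0.012, -0.001]
contact_force: [0.0, -0.4, 0.0]
width: 9.5
grasp_force: 43.2
```

Request:
move_arm:
  commands:
    - [[0,0,0],[0,0,-2],-1]
    - [[0,0,0],[0,0,-2],-1]
    - [[0,0,0],[0,0,-2],-1]
    - [[0,0,0],[0,0,-2],-1]
    - [[0,0,0],[0,0,0],-1]
    - [[0,0,0],[0,0,0],-1]
    - [[0,0,0],[0,0,0],-1]
    - [[0,0,0],[0,0,0],-1]

```text
time: 17.17
tcp_pos: [469.6, 237.8, 71.4]
eef_rot: [-0.0, 1.0, -0.012, -0.0]
contact_force: [0.7, 0.9, -0.2]
width: 9.6
grasp_force: 43.2
```

Request:
move_arm:
  commands:
    - [[0,0,0],[0,0,-2],-1]
    - [[0,0,0],[0,0,-2],-1]
    - [[0,0,0],[0,0,-2],-1]
    - [[0,0,0],[0,0,-2],-1]
    - [[0,0,0],[0,0,-1],-1]
    - [[0,0,0],[0,0,-1],-1]
    - [[0,0,0],[0,0,0],-1]
    - [[0,0,0],[0,0,0],-1]

```text
time: 17.83
tcp_pos: [469.5, 237.7, 61.3]
eef_rot: [-0.0, 1.0, -0.012, -0.001]
contact_force: [-0.5, -0.7, -0.8]
width: 9.3
grasp_force: 43.2
```

Request:
move_arm:
  commands:
    - [[0,0,0],[0,0,-1],-1]
    - [[0,0,0],[0,0,-1],-1]
    - [[0,0,0],[0,0,-0.7],-1]
    - [[0,0,0],[0,0,0],-1]
    - [[0,0,0],[0,0,0],-1]
    - [[0,0,0],[0,0,0],-1]
    - [[0,0,0],[0,0,0],-1]
    - [[0,0,0],[0,0,0],-1]

```text
time: 18.5
tcp_pos: [469.5, 237.7, 58.8]
eef_rot: [-0.0, 1.0, -0.012, -0.001]
contact_force: [-2.1, 0.9, 3.5]
width: 9.3
grasp_force: 43.8
```

Request:
move_arm:
  commands:
    - [[0,0,0],[0,0,0],-0.6]
    - [[0,0,0],[0,0,0],-0.4]
    - [[0,0,0],[0,0,0],-0.3]
    - [[0,0,0],[0,0,0],-0.3]
    - [[0,0,0],[0,0,15],-0.3]
    - [[0,0,0],[0,0,30],-0.3]
    - [[0,0,0],[0,0,35],-0.3]
    - [[0,0,0],[0,0,40],-0.3]

```text
time: 19.17
tcp_pos: [468.5, 237.0, 178.6]
eef_rot: [0.001, 1.0, -0.013, -0.002]
contact_force: [0.6, 2.2, -0.9]
width: 30.1
grasp_force: 0.0
```

Request:
move_arm:
  commands:
    - [[0,0,0.033],[1.5,-40,0],-0.25]
    - [[0,0,0.033],[1.5,-40,0],-0.25]
    - [[0,0,0],[1.5,-40,0],-0.25]
    - [[0,0,0],[1.5,-40,0],-0.25]
    - [[0,0,0],[1.5,-40,0],-0.25]
    - [[0,0,0],[1.5,-40,0],-0.25]
    - [[0,0,0],[1.5,-40,0],-0.25]
    - [[0,0,0],[1.5,-40,0],-0.25]

```text
time: 19.83
tcp_pos: [481.1, -84.2, 178.7]
eef_rot: [-0.0, 1.0, 0.021, -0.0]
contact_force: [0.8, 0.7, -0.0]
width: 32.0
grasp_force: 0.0
```

Request:
move_arm:
  commands:
    - [[0,0,0],[1.8,-40,0],-0.25]
    - [[0,0,0],[1.8,-40,0],-0.25]
    - [[0,0,0],[1.8,-40,0],-0.25]
    - [[0,0,0],[1.8,-40,0],-0.25]
    - [[0.0965,0,0],[1.8,-39,0],-0.25]
    - [[0.0965,0,0],[1.8,-39,0],-0.25]
    - [[0.096,0,0],[1.8,-38,0],-0.25]
    - [[0,0,0],[1.8,-38,0],-0.25]

```text
time: 20.5
tcp_pos: [494.1, -400.7, 176.7]
eef_rot: [-0.147, 0.989, 0.018, 0.002]
contact_force: [1.7, 0.7, -0.2]
width: 32.0
grasp_force: 0.0
```

Request:
move_arm:
  commands:
    - [[0,0,0],[0,0,0],-0.25]
    - [[0,0,0],[0,0,0],-0.25]
    - [[0,0,0],[0,0,0],-0.25]
    - [[0,0,0],[0,0,0],-0.25]
    - [[0,0,0],[0,0,0],-0.25]
    - [[0,0,0],[0,0,0],-0.25]
    - [[0,0,0],[0,0,0],-0.25]
    - [[0,0,0],[0,0,0],-0.25]

```text
time: 21.17
tcp_pos: [496.1, -395.6, 179.2]
eef_rot: [-0.144, 0.989, 0.021, 0.003]
contact_force: [0.1, -0.7, -0.6]
width: 32.1
grasp_force: 0.0
```

Request:
move_arm:
  commands:
    - [[0,0,0],[0,8,-26],-0.25]
    - [[0,0,0],[0,8,-26],-0.25]
    - [[0,0,0],[0,8,-26],-0.25]
    - [[0,0,0],[0,6,-20],-0.25]
    - [[0,0,0],[0,3,-10],-0.25]
    - [[0,0,0],[0,1.5,-6],-0.25]
    - [[0,0,0],[0,0,0],-0.25]
    - [[0,0,0],[0,0,0],-0.25]

```text
time: 21.83
tcp_pos: [496.4, -362.5, 65.7]
eef_rot: [-0.143, 0.989, 0.021, 0.003]
contact_force: [-0.4, 0.9, 0.0]
width: 31.9
grasp_force: 0.0
```

Request:
move_arm:
  commands:
    - [[0,0,0],[0,0,0],-1]
    - [[0,0,0],[0,0,0],-1]
    - [[0,0,0],[0,0,0],-1]
    - [[0,0,0],[0,0,0],-1]
    - [[0,0,0],[0,0,0],-1]
    - [[0,0,0],[0,0,0],-1]
    - [[0,0,0],[0,0,0],-1]
    - [[0,0,0],[0,0,0],-1]
  grip_force: 40

```text
time: 22.5
tcp_pos: [496.5, -362.5, 66.1]
eef_rot: [-0.143, 0.989, 0.021, 0.003]
contact_force: [0.1, -0.1, 6.2]
width: 9.6
grasp_force: 40.1
```

Request:
move_arm:
  commands:
    - [[0,0,0],[0,-4,13],-1]
    - [[0,0,0],[0,-8,26],-1]
    - [[0,0,0],[0,-8,26],-1]
    - [[-0.0965,0,0],[0,0,25],-1]
    - [[-0.0965,0,0],[0,0,25],-1]
    - [[-0.096,0,0],[0,20,25],-1]
    - [[0,0,0],[0,36,0],-1]
    - [[0,0,0],[0,38,0],-1]

```text
time: 23.17
tcp_pos: [496.0, -286.6, 206.4]
eef_rot: [0.001, 1.0, 0.02, 0.001]
contact_force: [0.7, 0.6, -1.3]
width: 9.5
grasp_force: 39.5
```

Request:
move_arm:
  commands:
    - [[0,0,-0.033],[-2,39,0],-1]
    - [[0,0,-0.033],[-2,39,0],-1]
    - [[0,0,0],[-2,39,0],-1]
    - [[0,0,0],[-2,39,0],-1]
    - [[0,0,0],[-2,39,0],-1]
    - [[0,0,0],[-2,39,0],-1]
    - [[0,0,0],[-2,39,0],-1]
    - [[0,0,0],[-2,39,0],-1]

```text
time: 23.83
tcp_pos: [479.2, 25.9, 204.8]
eef_rot: [-0.0, 1.0, -0.013, -0.0]
contact_force: [0.3, 0.0, 0.6]
width: 9.3
grasp_force: 39.5
```

Request:
move_arm:
  commands:
    - [[0,0,0],[-2,39,0],-1]
    - [[0,0,0],[-2,39,0],-1]
    - [[0,0,0],[-2,39,0],-1]
    - [[0,0,0],[-2,39,0],-1]
    - [[0,0,0],[-2,39,0],-1]
    - [[0,0,0],[0,35,0],-1]
    - [[0,0,0],[0,20,-20],-1]
    - [[0,0,0],[0,0,-30],-1]

```text
time: 24.5
tcp_pos: [471.3, 279.2, 156.4]
eef_rot: [-0.003, 1.0, -0.011, 0.002]
contact_force: [0.0, 0.9, -1.6]
width: 9.3
grasp_force: 39.5
```

Request:
move_arm:
  commands:
    - [[0,0,0],[0,0,-20],-1]
    - [[0,0,0],[0,0,-10],-1]
    - [[0,0,0],[0,0,0],-1]
    - [[0,0,0],[0,0,0],-1]
    - [[0,0,0],[0,0,0],-1]
    - [[0,0,0],[0,0,0],-1]
    - [[0,0,0],[0,0,0],-1]
    - [[0,0,0],[0,0,0],-1]

```text
time: 25.17
tcp_pos: [470.2, 274.4, 125.5]
eef_rot: [-0.001, 1.0, -0.013, 0.0]
contact_force: [-0.7, -0.4, -1.7]
width: 9.7
grasp_force: 39.5
```

```bash
python3 - <<'E'
from h import *
st(); C=cal('wrist'); im=snap('wrist','w5').astype(int); np.savez('pics/w5',*C)
s=readout.state()['tcp_pos']
print([(r,im[r,314:320].mean(0).round().astype(int).tolist()) for r in range(140,215,3)])
for x in(-5,0,5): print(x,proj('',[[s[0]+x+45,s[1]-.7,s[2]+8],[s[0]+x+45,s[1]-.7,s[2]-54]],C).round(0).tolist())
E
```

```text
{'time': np.float64(25.167), 'tcp_pos': array([470.244, 274.379, 125.528]), 'eef_rot': array([-0.001,  1.   , -0.013,  0.   ]), 'contact_force': array([-0.69 , -0.419, -1.687]), 'width': np.float64(9.725), 'grasp_force': np.float64(39.464), 'joint_positions': array([ 8.150e-01,  3.170e-01, -1.410e-01, -1.000e-03, -1.112e+00,
        7.310e-01])}
[(140, [57, 56, 56]), (143, [88, 84, 83]), (146, [88, 84, 84]), (149, [90, 87, 85]), (152, [73, 69, 67]), (155, [76, 71, 68]), (158, [79, 74, 71]), (161, [81, 76, 73]), (164, [35, 58, 43]), (167, [37, 58, 44]), (170, [36, 57, 46]), (173, [35, 56, 44]), (176, [36, 56, 44]), (179, [36, 56, 44]), (182, [38, 58, 43]), (185, [52, 85, 63]), (188, [53, 86, 65]), (191, [53, 87, 65]), (194, [53, 87, 65]), (197, [53, 87, 65]), (200, [53, 88, 65]), (203, [55, 88, 65]), (206, [52, 86, 65]), (209, [50, 86, 63]), (212, [51, 86, 64])]
-5 [[316.0, 194.0], [316.0, 167.0]]
0 [[316.0, 182.0], [316.0, 159.0]]
5 [[316.0, 170.0], [316.0, 151.0]]
```

Request:
move_arm:
  commands:
    - [[0,0,0],[0.5,5.5,0],-1]
    - [[0,0,0],[0,0,0],-1]
    - [[0,0,0],[0,0,-15],-1]
    - [[0,0,0],[0,0,-15],-1]
    - [[0,0,0],[0,0,-10],-1]
    - [[0,0,0],[0,0,-6],-1]
    - [[0,0,0],[0,0,0],-1]
    - [[0,0,0],[0,0,0],-1]

```text
time: 25.88
tcp_pos: [470.5, 279.8, 78.7]
eef_rot: [-0.0, 1.0, -0.012, -0.001]
contact_force: [-0.4, -0.3, -0.7]
width: 9.6
grasp_force: 39.5
```

Request:
move_arm:
  commands:
    - [[0,0,0],[0,0,-2],-1]
    - [[0,0,0],[0,0,-2],-1]
    - [[0,0,0],[0,0,-2],-1]
    - [[0,0,0],[0,0,-2],-1]
    - [[0,0,0],[0,0,0],-1]
    - [[0,0,0],[0,0,0],-1]
    - [[0,0,0],[0,0,0],-1]
    - [[0,0,0],[0,0,0],-1]

```text
time: 26.55
tcp_pos: [470.4, 279.8, 70.7]
eef_rot: [-0.0, 1.0, -0.012, -0.0]
contact_force: [-0.0, 0.8, -0.0]
width: 9.5
grasp_force: 39.5
```

Request:
move_arm:
  commands:
    - [[0,0,0],[0,0,-2],-1]
    - [[0,0,0],[0,0,-2],-1]
    - [[0,0,0],[0,0,-2],-1]
    - [[0,0,0],[0,0,-2],-1]
    - [[0,0,0],[0,0,-1],-1]
    - [[0,0,0],[0,0,-0.5],-1]
    - [[0,0,0],[0,0,0],-1]
    - [[0,0,0],[0,0,0],-1]

```text
time: 27.22
tcp_pos: [470.4, 279.7, 61.1]
eef_rot: [-0.0, 1.0, -0.012, -0.001]
contact_force: [-0.2, -0.3, -1.4]
width: 9.1
grasp_force: 39.5
```

Request:
move_arm:
  commands:
    - [[0,0,0],[0,0,-1],-1]
    - [[0,0,0],[0,0,-1],-1]
    - [[0,0,0],[0,0,-0.5],-1]
    - [[0,0,0],[0,0,0],-1]
    - [[0,0,0],[0,0,0],-1]
    - [[0,0,0],[0,0,0],-1]
    - [[0,0,0],[0,0,0],-1]
    - [[0,0,0],[0,0,0],-1]

```text
time: 27.88
tcp_pos: [470.4, 279.9, 59.8]
eef_rot: [-0.0, 1.0, -0.012, -0.0]
contact_force: [-4.3, -0.4, 8.6]
width: 9.2
grasp_force: 40.7
```

Request:
move_arm:
  commands:
    - [[0,0,0],[0,0,0],-0.6]
    - [[0,0,0],[0,0,0],-0.4]
    - [[0,0,0],[0,0,0],-0.3]
    - [[0,0,0],[0,0,0],-0.3]
    - [[0,0,0],[0,0,15],-0.3]
    - [[0,0,0],[0,0,30],-0.3]
    - [[0,0,0],[0,0,35],-0.3]
    - [[0,0,0],[0,0,40],-0.3]

```text
time: 28.55
tcp_pos: [469.5, 278.9, 178.5]
eef_rot: [0.001, 1.0, -0.013, -0.002]
contact_force: [0.6, 0.6, -0.6]
width: 30.0
grasp_force: 0.0
```

Request:
move_arm:
  commands:
    - [[0,0,0],[7.5,-36,10],0]
    - [[0,0,0],[7.5,-36,10],0]
    - [[0,0,0.054],[7.5,-36,10],0]
    - [[0,0,0.054],[7.5,-36,10],0]
    - [[0,0,0],[7.5,-36,10],0]
    - [[0,0,0],[7.5,-36,10],0]
    - [[0,0,0],[7.5,-36,10],0]
    - [[0,0,0],[7.5,-36,10],0]

```text
time: 29.22
tcp_pos: [530.3, -10.1, 259.1]
eef_rot: [-0.0, 0.999, 0.042, -0.001]
contact_force: [0.6, 0.8, 0.1]
width: 42.7
grasp_force: 0.0
```

Request:
move_arm:
  commands:
    - [[0,0,0],[0,0,0],0]
    - [[0,0,0],[0,0,0],0]
    - [[0,0,0],[0,0,0],0]
    - [[0,0,0],[0,0,0],0]
    - [[0,0,0],[0,0,0],0]
    - [[0,0,0],[0,0,0],0]
    - [[0,0,0],[0,0,0],0]
    - [[0,0,0],[0,0,0],0]

```text
time: 29.88
tcp_pos: [530.3, -7.8, 258.5]
eef_rot: [-0.0, 0.999, 0.042, -0.001]
contact_force: [-0.9, -0.0, 0.0]
width: 42.5
grasp_force: 0.0
```

```bash
python3 - <<'E'
from h import *
st(); C=cal('wrist'); im=snap('wrist','w6'); np.savez('pics/w6',*C)
t=snap('top','t6')[:,:,::-1]; s=snap('scene','s6')[:,:,::-1]
A=np.vstack([cv2.resize(im[:,:,::-1][0:330,160:480],None,fx=1.25,fy=1.25,interpolation=2)[:400],np.zeros((160,400,3),np.uint8)])
w=cv2.resize(im[:,:,::-1][0:300,120:520],(800,600),interpolation=2)
w[400:600,0:260]=cv2.resize(t[205:270,110:215],(260,161))[:,:].copy() if 0 else w[400:600,0:260]
ins=cv2.resize(t[205:265,112:208],None,fx=2.7,fy=2.7,interpolation=2); w[600-ins.shape[0]:,:ins.shape[1]]=ins
ins=cv2.resize(s[275:390,395:510],None,fx=2,fy=2,interpolation=2); w[600-ins.shape[0]:,800-ins.shape[1]:]=ins
cv2.imwrite('pics/c8.png',w)
E
```

```text
{'time': np.float64(29.883), 'tcp_pos': array([530.289,  -7.766, 258.545]), 'eef_rot': array([-0.   ,  0.999,  0.042, -0.001]), 'contact_force': array([-0.868, -0.   ,  0.037]), 'width': np.float64(42.516), 'grasp_force': np.float64(0.0), 'joint_positions': array([ 2.800e-01,  2.150e-01,  7.000e-02, -1.000e-03, -1.426e+00,
        1.375e+00])}
```

View pics/c8.png

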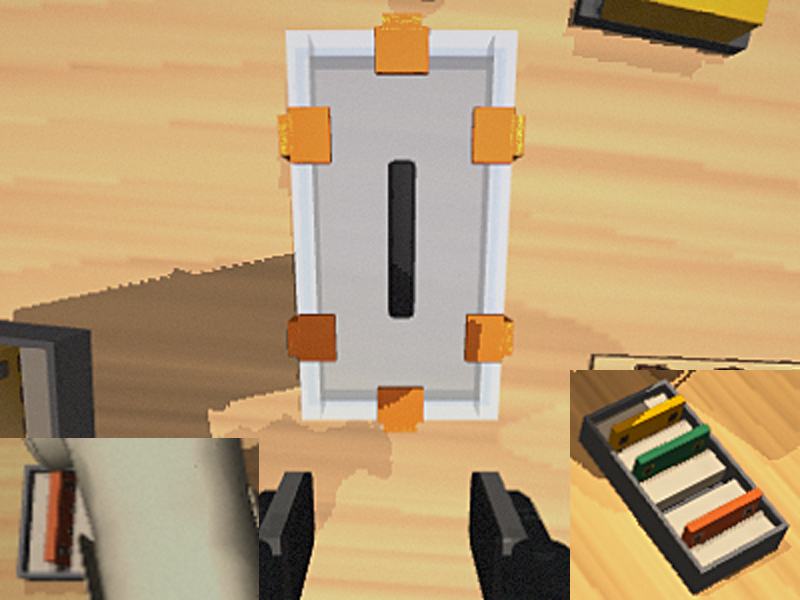

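The insets show yellow, green and red all standing in their slots. The lid is squarely aligned with the tool, and its bar top spans crop (389–414, 162–316), i.e. centred near (320.5,119).

```bash
python3 - <<'E'
from fit import *
f=lambda p:(np.array(p,float)+.5)/2-.5+np.array((120,0))
W=tuple(np.load('pics/w6.npz')[k] for k in('arr_0','arr_1','arr_2'))
P=unp('',f([(389,161),(414,161),(414,317),(389,317)]),76,W);print(P.round(1).tolist(),P.mean(0))
T=unp('',f([(402,51),(311,135),(494,135),(314,338),(487,338),(400,408)]),53,W);print(T.round(1).tolist(),T.mean(0))
x,r=fitpose([(W,f([(286,31),(517,31),(498,419),(303,419)]),1)],(61.5,108.5),42,[567,-7,-1.487]);print(x,np.abs(r).max())
E
```

```text
[[634.6, 2.7, 76.0], [635.6, -9.7, 76.0], [557.9, -17.1, 76.0], [556.8, -3.8, 76.0]] [596.21057727  -6.97193145  76.        ]
[[690.8, 0.8, 53.0], [646.7, 45.3, 53.0], [654.9, -51.5, 53.0], [537.6, 38.4, 53.0], [546.0, -61.7, 53.0], [499.3, -15.1, 53.0]] [595.8970678   -7.30913811  53.        ]
[595.99622586  -7.33173553  -1.48536638] 0.7079969801418713
```

The lid has been knocked about 30 mm in +x: its centre is now at (596,-7.1), same yaw. Grasping it there.

Request:
move_arm:
  commands:
    - [[0,0,0],[33,0.3,-20],0]
    - [[0,0,0],[32.7,0.3,-20],0]
    - [[0,0,0],[0,0,-40],0]
    - [[0,0,0],[0,0,-40],0]
    - [[0,0,0],[0,0,-30],0]
    - [[0,0,0],[0,0,-20],0]
    - [[0,0,0],[0,0,-12],0]
    - [[0,0,0],[0,0,0],0]

```text
time: 30.7
tcp_pos: [593.9, -7.9, 73.1]
eef_rot: [0.0, 0.999, 0.041, -0.004]
contact_force: [-0.7, -0.1, 0.1]
width: 42.4
grasp_force: 0.0
```

Request:
move_arm:
  commands:
    - [[0,0,0],[0,0,-3],0]
    - [[0,0,0],[0,0,0],-1]
    - [[0,0,0],[0,0,0],-1]
    - [[0,0,0],[0,0,0],-1]
    - [[0,0,0],[0,0,0],-1]
    - [[0,0,0],[0,0,0],-1]
    - [[0,0,0],[0,0,0],-1]
    - [[0,0,0],[0,0,0],-1]
  grip_force: 80

```text
time: 31.37
tcp_pos: [596.9, -7.5, 75.2]
eef_rot: [-0.0, 0.999, 0.042, 0.001]
contact_force: [-1.7, 0.8, 6.5]
width: 12.4
grasp_force: 79.9
```

Request:
move_arm:
  commands:
    - [[0,0,0],[0,0,10],-1]
    - [[0,0,0],[0,0,20],-1]
    - [[0,0,0],[0,0,30],-1]
    - [[0,0,0],[0,0,35],-1]
    - [[0,0,0],[0,0,30],-1]
    - [[0,0,0.06],[-5,12,0],-1]
    - [[0,0,0.1],[-9,20,0],-1]
    - [[0,0,0.1],[-10,25,0],-1]

```text
time: 32.03
tcp_pos: [571.3, 49.0, 198.6]
eef_rot: [-0.0, 0.985, 0.172, -0.001]
contact_force: [0.2, 1.5, -4.8]
width: 12.6
grasp_force: 78.4
```

Request:
move_arm:
  commands:
    - [[0,0,0.12],[-11,26,0],-1]
    - [[0,0,0.12],[-11,26,0],-1]
    - [[0,0,0.12],[-11,26,0],-1]
    - [[0,0,0.12],[-11,26,0],-1]
    - [[0,0,0.12],[-11,26,0],-1]
    - [[0,0,0.12],[-11,26,0],-1]
    - [[0,0,0.12],[-11,26,0],-1]
    - [[0,0,0.12],[-11,26,0],-1]

```text
time: 32.7
tcp_pos: [482.7, 258.1, 198.3]
eef_rot: [-0.0, 0.793, 0.609, -0.001]
contact_force: [0.4, 0.4, -3.6]
width: 12.8
grasp_force: 78.5
```

Request:
move_arm:
  commands:
    - [[0,0,0.12],[-8,20,0],-1]
    - [[0,0,0.08],[-5,12,0],-1]
    - [[0,0,0.04],[0,5,0],-1]
    - [[0,0,0],[0,0,0],-1]
    - [[0,0,0],[0,0,0],-1]
    - [[0,0,0],[0,0,0],-1]
    - [[0,0,0],[0,0,0],-1]
    - [[0,0,0],[0,0,0],-1]

```text
time: 33.37
tcp_pos: [471.2, 293.6, 198.6]
eef_rot: [0.0, 0.717, 0.697, -0.001]
contact_force: [-0.2, 0.1, -2.7]
width: 12.6
grasp_force: 78.5
```

```bash
python3 - <<'E'
from h import *
from scipy.spatial.transform import Rotation as R
st(); q=readout.state()['eef_rot']; M=R.from_quat(np.roll(q,-1)).as_matrix(); print('yaw',np.arctan2(M[1,0],M[0,0]),M[:,2])
E
```

```text
{'time': np.float64(33.367), 'tcp_pos': array([471.182, 293.648, 198.588]), 'eef_rot': array([ 0.   ,  0.717,  0.697, -0.001]), 'contact_force': array([-0.212,  0.114, -2.667]), 'width': np.float64(12.637), 'grasp_force': np.float64(78.483), 'joint_positions': array([ 0.839,  0.288,  0.013,  0.   , -1.297,  2.273])}
yaw 1.5414868693039454 [-6.35708636e-04 -1.31473422e-03 -9.99998934e-01]
```

Request:
move_arm:
  commands:
    - [[0,0,0.005],[-1.9,7.7,0],-1]
    - [[0,0,0],[0,0,-20],-1]
    - [[0,0,0],[0,0,-16],-1]
    - [[0,0,0],[0,0,-8],-1]
    - [[0,0,0],[0,0,0],-1]
    - [[0,0,0],[0,0,0],-1]
    - [[0,0,0],[0,0,0],-1]
    - [[0,0,0],[0,0,0],-1]

```text
time: 34.03
tcp_pos: [469.8, 302.5, 155.8]
eef_rot: [0.0, 0.715, 0.699, 0.001]
contact_force: [-0.4, -0.1, -4.4]
width: 12.6
grasp_force: 78.4
```

```bash
python3 - <<'E'
from h import *
st(); s=snap('scene','s7')[:,:,::-1]; snap('top','t7')
w=cv2.resize(s[230:400,380:520],None,fx=3.5,fy=3.5,interpolation=2); cv2.imwrite('pics/c9.png',w); print(w.shape)
E
```

```text
{'time': np.float64(34.033), 'tcp_pos': array([469.777, 302.482, 155.838]), 'eef_rot': array([0.   , 0.715, 0.699, 0.001]), 'contact_force': array([-0.437, -0.138, -4.367]), 'width': np.float64(12.621), 'grasp_force': np.float64(78.405), 'joint_positions': array([ 8.530e-01,  3.190e-01, -5.500e-02,  1.000e-03, -1.195e+00,
        2.266e+00])}
(595, 490, 3)
```

View pics/c9.png

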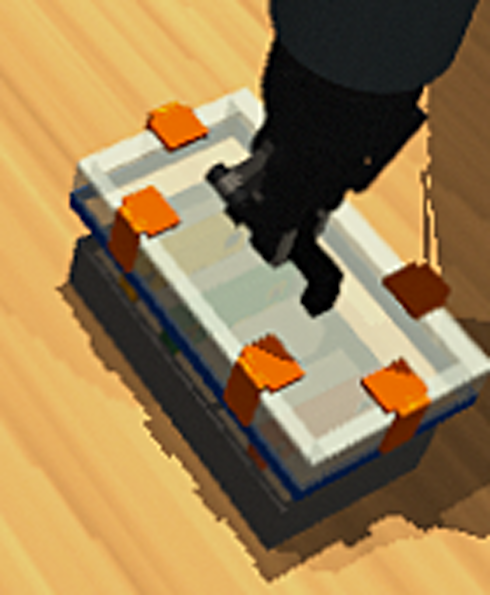

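```bash
python3 - <<'E'
from h import *
f=lambda p,s=3.5,o=(380,230):(np.array(p,float)+.5)/s-.5+np.array(o)
L=unp('scene',f([(71,200),(298,500),(475,402)]),80.6); T=unp('scene',f([(68,284),(270,549),(412,474)]),0)
print('lid bottom',L.round(1).tolist()); print('tray bottom',T.round(1).tolist())
# tray rim from original view, same camera
R=unp('scene',f([(518,241),(700,462),(568,528),(398,297)],3,(270,200)),45); print('rim',R.round(1).tolist(),R.mean(0))
LT=unp('scene',f([(247,90),(490,362),(315,465),(78,165)]),122.6); print('lid top',LT.round(1).tolist(),LT.mean(0))
E
```

```text
lid bottom [[526.8, 192.6, 80.6], [532.8, 410.4, 80.6], [409.0, 412.9, 80.6]]
tray bottom [[523.3, 201.4, 0.0], [524.3, 402.5, 0.0], [421.8, 406.8, -0.0]]
rim [[415.1, 203.2, 45.0], [421.7, 405.8, 45.0], [528.3, 399.7, 45.0], [521.5, 201.4, 45.0]] [471.639909   302.53783637  45.        ]
lid top [[408.7, 199.4, 122.6], [412.6, 411.1, 122.6], [534.5, 411.9, 122.6], [531.0, 196.7, 122.6]] [471.70761279 304.79909248 122.6       ]
```

Request:
move_arm:
  commands:
    - [[0,0,0],[0,-1,0],-1]
    - [[0,0,0],[0,0,-8],-1]
    - [[0,0,0],[0,0,-8],-1]
    - [[0,0,0],[0,0,-7],-1]
    - [[0,0,0],[0,0,-5],-1]
    - [[0,0,0],[0,0,-4],-1]
    - [[0,0,0],[0,0,0],-1]
    - [[0,0,0],[0,0,0],-1]

```text
time: 34.8
tcp_pos: [469.1, 300.9, 122.3]
eef_rot: [0.0, 0.715, 0.699, -0.001]
contact_force: [0.4, 0.2, -3.8]
width: 12.5
grasp_force: 78.4
```

Request:
move_arm:
  commands:
    - [[0,0,0],[0,0,-2],-1]
    - [[0,0,0],[0,0,-2],-1]
    - [[0,0,0],[0,0,-1.5],-1]
    - [[0,0,0],[0,0,-1],-1]
    - [[0,0,0],[0,0,0],-1]
    - [[0,0,0],[0,0,0],-1]
    - [[0,0,0],[0,0,0],-1]
    - [[0,0,0],[0,0,0],-1]

```text
time: 35.47
tcp_pos: [469.2, 301.1, 116.2]
eef_rot: [0.0, 0.715, 0.699, -0.0]
contact_force: [-0.2, 0.3, -3.4]
width: 12.8
grasp_force: 78.5
```

Request:
move_arm:
  commands:
    - [[0,0,0],[0,0,-2],-1]
    - [[0,0,0],[0,0,-2],-1]
    - [[0,0,0],[0,0,-1.5],-1]
    - [[0,0,0],[0,0,-1],-1]
    - [[0,0,0],[0,0,0],-1]
    - [[0,0,0],[0,0,0],-1]
    - [[0,0,0],[0,0,0],-1]
    - [[0,0,0],[0,0,0],-1]

```text
time: 36.13
tcp_pos: [469.2, 301.1, 109.7]
eef_rot: [0.0, 0.715, 0.699, -0.0]
contact_force: [-0.7, -0.5, -4.6]
width: 12.6
grasp_force: 78.5
```

Request:
move_arm:
  commands:
    - [[0,0,0],[0,0,-1],-1]
    - [[0,0,0],[0,0,-1],-1]
    - [[0,0,0],[0,0,0],-1]
    - [[0,0,0],[0,0,0],-1]
    - [[0,0,0],[0,0,0],-1]
    - [[0,0,0],[0,0,0],-1]
    - [[0,0,0],[0,0,0],-1]
    - [[0,0,0],[0,0,0],-1]

```text
time: 36.8
tcp_pos: [469.3, 301.1, 108.2]
eef_rot: [0.0, 0.715, 0.699, -0.0]
contact_force: [-4.2, -1.6, 5.0]
width: 12.4
grasp_force: 79.7
```

The lid seated at TCP z = 108.2, which is exactly the computed height. Releasing it, then going to the +y end tab.

Request:
move_arm:
  commands:
    - [[0,0,0],[0,0,0],-0.4]
    - [[0,0,0],[0,0,0],-0.3]
    - [[0,0,0],[0,0,0],-0.3]
    - [[0,0,0],[0,0,0],-0.3]
    - [[0,0,0],[0,0,8],-0.3]
    - [[0,0,0],[0,0,17],-0.3]
    - [[0,0,0],[0,0,20],-0.3]
    - [[0,0,0],[0,0,5],-0.3]

```text
time: 37.47
tcp_pos: [470.7, 301.9, 161.4]
eef_rot: [0.001, 0.715, 0.699, 0.002]
contact_force: [0.4, -0.1, -0.0]
width: 29.8
grasp_force: 0.0
```

Request:
move_arm:
  commands:
    - [[0,0,0],[0.6,24,0],-1]
    - [[0,0,0],[0.6,24,0],-1]
    - [[0,0,0],[0.6,24,0],-1]
    - [[0,0,0],[0.5,23.7,0],-1]
    - [[0,0,0],[0,0,0],-1]
    - [[0,0,0],[0,0,-15],-1]
    - [[0,0,0],[0,0,-15],-1]
    - [[0,0,0],[0,0,0],-1]

```text
time: 38.13
tcp_pos: [470.0, 395.4, 124.5]
eef_rot: [0.0, 0.715, 0.699, -0.003]
contact_force: [0.3, -0.8, -1.1]
width: -0.0
grasp_force: 0.0
```

```bash
python3 - <<'E'
from fit import *
st()
C=cal('wrist'); im=snap('wrist','w7'); np.savez('pics/w7',*C)
# orange tab blobs vs prediction
hsv=cv2.cvtColor(im,cv2.COLOR_RGB2HSV); m=((hsv[...,0]>5)&(hsv[...,0]<20)&(hsv[...,1]>200)&(hsv[...,2]>90)).astype(np.uint8)
n,l,s,c=cv2.connectedComponentsWithStats(m)
for i in range(1,n):
    if s[i,4]>150: print(s[i],c[i].round(1),unp('',[c[i]],86,C).round(1))
P=[[418,246.5,86],[420.6,356.5,86],[518,244.1,86],[520.6,354.1,86],[471.6,396.8,86],[467,203.8,86]]; print(proj('',P,C).round(0).tolist())
E
```

```text
{'time': np.float64(38.133), 'tcp_pos': array([470.029, 395.359, 124.51 ]), 'eef_rot': array([ 0.   ,  0.715,  0.699, -0.003]), 'contact_force': array([ 0.317, -0.797, -1.144]), 'width': np.float64(-0.018), 'grasp_force': np.float64(0.0), 'joint_positions': array([ 9.530e-01,  4.490e-01,  5.900e-02, -1.000e-03, -1.187e+00,
        2.166e+00])}
[ 296  192   45   53 1229] [318.1 218. ] [[471.4 408.4  86. ]]
[384 268  36  21 232] [405.9 277.2] [[526.6 366.8  86. ]]
[217 271  37  15 153] [229.8 276.6] [[414.1 369.5  86. ]]
[[254.0, 414.0], [242.0, 294.0], [382.0, 414.0], [395.0, 294.0], [319.0, 236.0], [318.0, 449.0]]
```

Request:
move_arm:
  commands:
    - [[0,0,0],[0,1,-8],-1]
    - [[0,0,0],[0,0,-5],-1]
    - [[0,0,0],[0,0,-2],-1]
    - [[0,0,0],[0,0,-2],-1]
    - [[0,0,0],[0,0,-2],-1]
    - [[0,0,0],[0,0,0],-1]
    - [[0,0,0],[0,0,0],-1]
    - [[0,0,0],[0,0,0],-1]

```text
time: 38.85
tcp_pos: [471.6, 397.8, 108.9]
eef_rot: [0.0, 0.715, 0.699, -0.0]
contact_force: [1.2, 0.5, 0.3]
width: -0.2
grasp_force: 0.0
```

Request:
move_arm:
  commands:
    - [[0,0,0],[0,0,-1],-1]
    - [[0,0,0],[0,0,-1],-1]
    - [[0,0,0],[0,0,-1],-1]
    - [[0,0,0],[0,0,-1],-1]
    - [[0,0,0],[0,0,0],-1]
    - [[0,0,0],[0,0,0],-1]
    - [[0,0,0],[0,0,0],-1]
    - [[0,0,0],[0,0,0],-1]

```text
time: 39.52
tcp_pos: [471.7, 397.9, 105.6]
eef_rot: [0.0, 0.715, 0.699, 0.0]
contact_force: [-1.9, -0.7, 5.5]
width: -0.0
grasp_force: 2.8
```

Request:
move_arm:
  commands:
    - [[0,0,0],[0,0,-1],-1]
    - [[0,0,0],[0,0,-1],-1]
    - [[0,0,0],[0,0,-1],-1]
    - [[0,0,0],[0,0,-1],-1]
    - [[0,0,0],[0,0,0],-1]
    - [[0,0,0],[0,0,0],-1]
    - [[0,0,0],[0,0,0],-1]
    - [[0,0,0],[0,0,0],-1]

```text
time: 40.18
tcp_pos: [471.7, 397.9, 101.4]
eef_rot: [0.0, 0.715, 0.699, -0.0]
contact_force: [-2.2, -0.9, 5.8]
width: -0.0
grasp_force: 2.7
```

Request:
move_arm:
  commands:
    - [[0,0,0],[0,0,-0.5],-1]
    - [[0,0,0],[0,0,-0.5],-1]
    - [[0,0,0],[0,0,-0.5],-1]
    - [[0,0,0],[0,0,0],-1]
    - [[0,0,0],[0,0,0],-1]
    - [[0,0,0],[0,0,0],-1]
    - [[0,0,0],[0,0,0],-1]
    - [[0,0,0],[0,0,0],-1]

```text
time: 40.85
tcp_pos: [471.7, 397.9, 101.0]
eef_rot: [0.0, 0.715, 0.699, 0.0]
contact_force: [-4.0, -1.9, 10.8]
width: 0.4
grasp_force: 5.6
```

Request:
move_arm:
  commands:
    - [[0,0,0],[0,0,-1],-1]
    - [[0,0,0],[0,0,-0.5],-1]
    - [[0,0,0],[0,0,0],-1]
    - [[0,0,0],[0,0,0],-1]
    - [[0,0,0],[0,0,0],-1]
    - [[0,0,0],[0,0,0],-1]
    - [[0,0,0],[0,0,0],-1]
    - [[0,0,0],[0,0,0],-1]

```text
time: 41.52
tcp_pos: [471.8, 397.9, 101.0]
eef_rot: [0.001, 0.715, 0.699, 0.001]
contact_force: [-6.6, -2.0, 17.7]
width: 0.2
grasp_force: 9.2
```

Request:
move_arm:
  commands:
    - [[0,0,0],[0,0,20],-1]
    - [[0,0,0],[0,0,27],-1]
    - [[0,0,0],[-0.7,-34,5],-1]
    - [[0,0,0],[-0.8,-40,0],-1]
    - [[0,0,0],[-0.8,-40,0],-1]
    - [[0,0,0],[-0.8,-40,0],-1]
    - [[0,0,0],[-0.8,-32,0],-1]
    - [[0,0,0],[-0.8,-8,0],-1]

```text
time: 42.18
tcp_pos: [465.9, 199.7, 149.6]
eef_rot: [0.0, 0.716, 0.698, -0.001]
contact_force: [0.2, 0.3, 0.3]
width: -0.0
grasp_force: 0.0
```

Request:
move_arm:
  commands:
    - [[0,0,0],[0,0,0],-1]
    - [[0,0,0],[0,0,-18],-1]
    - [[0,0,0],[0,0,-15],-1]
    - [[0,0,0],[0,0,-6],-1]
    - [[0,0,0],[0,0,0],-1]
    - [[0,0,0],[0,0,0],-1]
    - [[0,0,0],[0,0,0],-1]
    - [[0,0,0],[0,0,0],-1]

```text
time: 42.85
tcp_pos: [467.2, 204.3, 111.4]
eef_rot: [0.0, 0.715, 0.699, 0.0]
contact_force: [0.2, -0.6, -0.2]
width: -0.1
grasp_force: 0.0
```

Request:
move_arm:
  commands:
    - [[0,0,0],[0,0,-2],-1]
    - [[0,0,0],[0,0,-2],-1]
    - [[0,0,0],[0,0,-2],-1]
    - [[0,0,0],[0,0,-1.5],-1]
    - [[0,0,0],[0,0,-1.5],-1]
    - [[0,0,0],[0,0,-1],-1]
    - [[0,0,0],[0,0,0],-1]
    - [[0,0,0],[0,0,0],-1]

```text
time: 43.52
tcp_pos: [467.1, 204.0, 101.2]
eef_rot: [0.0, 0.715, 0.699, 0.0]
contact_force: [-0.8, 0.8, 5.2]
width: 0.0
grasp_force: 2.6
```

Request:
move_arm:
  commands:
    - [[0,0,0],[0,0,-1],-1]
    - [[0,0,0],[0,0,-1],-1]
    - [[0,0,0],[0,0,-0.5],-1]
    - [[0,0,0],[0,0,-0.5],-1]
    - [[0,0,0],[0,0,0],-1]
    - [[0,0,0],[0,0,0],-1]
    - [[0,0,0],[0,0,0],-1]
    - [[0,0,0],[0,0,0],-1]

```text
time: 44.18
tcp_pos: [467.3, 204.0, 100.9]
eef_rot: [0.001, 0.715, 0.699, 0.001]
contact_force: [-9.9, -1.5, 23.6]
width: 0.0
grasp_force: 12.1
```

Request:
move_arm:
  commands:
    - [[0,0,0],[0,0,22],-1]
    - [[0,0,0],[0,0,30],-1]
    - [[0,0,-0.12],[-8.2,7.1,0],-1]
    - [[0,0,-0.12],[-8.2,7.1,0],-1]
    - [[0,0,-0.12],[-8.2,7.1,0],-1]
    - [[0,0,-0.12],[-8.2,7.1,0],-1]
    - [[0,0,-0.12],[-8.2,7.1,0],-1]
    - [[0,0,-0.12],[-8.2,7.1,0],-1]

```text
time: 44.85
tcp_pos: [416.9, 246.3, 149.2]
eef_rot: [0.0, 0.917, 0.399, -0.001]
contact_force: [-0.1, -0.3, 0.7]
width: 0.1
grasp_force: 0.0
```

Request:
move_arm:
  commands:
    - [[0,0,-0.12],[0,0,0],-1]
    - [[0,0,-0.12],[0,0,0],-1]
    - [[0,0,-0.12],[0,0,0],-1]
    - [[0,0,-0.12],[0,0,0],-1]
    - [[0,0,-0.12],[0,0,0],-1]
    - [[0,0,-0.12],[0,0,0],-1]
    - [[0,0,-0.12],[0,0,0],-1]
    - [[0,0,-0.012],[0,0,0],-1]

```text
time: 45.52
tcp_pos: [417.3, 246.0, 149.2]
eef_rot: [0.0, 1.0, -0.014, -0.001]
contact_force: [0.4, 0.1, 1.0]
width: 0.2
grasp_force: 0.0
```

Request:
move_arm:
  commands:
    - [[0,0,0],[0,0,0],-1]
    - [[0,0,0],[0,0,-10],-1]
    - [[0,0,0],[0,0,-10],-1]
    - [[0,0,0],[0,0,-10],-1]
    - [[0,0,0],[0,0,0],-1]
    - [[0,0,0],[0,0,0],-1]
    - [[0,0,0],[0,0,0],-1]
    - [[0,0,0],[0,0,0],-1]

```text
time: 46.18
tcp_pos: [417.9, 246.6, 120.3]
eef_rot: [-0.001, 1.0, -0.011, -0.0]
contact_force: [0.9, -0.2, -0.3]
width: 0.3
grasp_force: 0.0
```

Request:
move_arm:
  commands:
    - [[0,0,0],[0,0,-8],-1]
    - [[0,0,0],[0,0,-3],-1]
    - [[0,0,0],[0,0,-2],-1]
    - [[0,0,0],[0,0,-2],-1]
    - [[0,0,0],[0,0,-1.5],-1]
    - [[0,0,0],[0,0,-1.5],-1]
    - [[0,0,0],[0,0,-1],-1]
    - [[0,0,0],[0,0,0],-1]

```text
time: 46.85
tcp_pos: [417.4, 246.3, 101.1]
eef_rot: [-0.0, 1.0, -0.012, -0.001]
contact_force: [-4.1, 0.3, 6.3]
width: 0.0
grasp_force: 3.1
```

Request:
move_arm:
  commands:
    - [[0,0,0],[0,0,-1],-1]
    - [[0,0,0],[0,0,-1],-1]
    - [[0,0,0],[0,0,-0.5],-1]
    - [[0,0,0],[0,0,-0.3],-1]
    - [[0,0,0],[0,0,0],-1]
    - [[0,0,0],[0,0,0],-1]
    - [[0,0,0],[0,0,0],-1]
    - [[0,0,0],[0,0,0],-1]

```text
time: 47.52
tcp_pos: [417.5, 246.3, 100.8]
eef_rot: [-0.001, 1.0, -0.011, 0.0]
contact_force: [-11.9, -3.5, 26.1]
width: -0.0
grasp_force: 13.2
```

Request:
move_arm:
  commands:
    - [[0,0,0],[0,0,24],-1]
    - [[0,0,0],[0.7,30,0],-1]
    - [[0,0,0],[0.7,30,0],-1]
    - [[0,0,0],[0.6,30,0],-1]
    - [[0,0,0],[0.6,20,0],-1]
    - [[0,0,0],[0,0,0],-1]
    - [[0,0,0],[0,0,-8],-1]
    - [[0,0,0],[0,0,0],-1]

```text
time: 48.18
tcp_pos: [419.2, 355.2, 111.7]
eef_rot: [0.001, 1.0, -0.012, -0.002]
contact_force: [-0.5, 0.0, -1.3]
width: -0.1
grasp_force: 0.0
```

Request:
move_arm:
  commands:
    - [[0,0,0],[0,0,-3],-1]
    - [[0,0,0],[0,0,-2],-1]
    - [[0,0,0],[0,0,-2],-1]
    - [[0,0,0],[0,0,-2],-1]
    - [[0,0,0],[0,0,-2],-1]
    - [[0,0,0],[0,0,-1],-1]
    - [[0,0,0],[0,0,-1],-1]
    - [[0,0,0],[0,0,0],-1]

```text
time: 48.85
tcp_pos: [420.1, 355.4, 101.3]
eef_rot: [0.0, 1.0, -0.012, -0.001]
contact_force: [-1.3, -1.8, 3.3]
width: -0.3
grasp_force: 2.1
```

Request:
move_arm:
  commands:
    - [[0,0,0],[0,0,-1],-1]
    - [[0,0,0],[0,0,-1],-1]
    - [[0,0,0],[0,0,0],-1]
    - [[0,0,0],[0,0,0],-1]
    - [[0,0,0],[0,0,0],-1]
    - [[0,0,0],[0,0,0],-1]
    - [[0,0,0],[0,0,0],-1]
    - [[0,0,0],[0,0,0],-1]

```text
time: 49.52
tcp_pos: [420.2, 355.5, 101.0]
eef_rot: [-0.0, 1.0, -0.012, -0.0]
contact_force: [-5.9, -4.8, 14.3]
width: -0.1
grasp_force: 7.6
```

Request:
move_arm:
  commands:
    - [[0,0,0],[0,0,-0.8],-1]
    - [[0,0,0],[0,0,0],-1]
    - [[0,0,0],[0,0,0],-1]
    - [[0,0,0],[0,0,20],-1]
    - [[0,0,0],[0,0,27],-1]
    - [[0,0,0],[34,-0.5,0],-1]
    - [[0,0,0],[34,-0.5,0],-1]
    - [[0,0,0],[32,-0.5,0],-1]

```text
time: 50.18
tcp_pos: [521.6, 354.9, 146.0]
eef_rot: [-0.001, 1.0, -0.012, 0.0]
contact_force: [-0.5, 0.1, 0.7]
width: -0.0
grasp_force: 0.0
```

Request:
move_arm:
  commands:
    - [[0,0,0],[0,0,-12],-1]
    - [[0,0,0],[0,0,-12],-1]
    - [[0,0,0],[0,0,-6],-1]
    - [[0,0,0],[0,0,0],-1]
    - [[0,0,0],[0,0,0],-1]
    - [[0,0,0],[0,0,0],-1]
    - [[0,0,0],[0,0,0],-1]
    - [[0,0,0],[0,0,0],-1]

```text
time: 50.85
tcp_pos: [520.3, 355.2, 115.9]
eef_rot: [-0.001, 1.0, -0.012, -0.0]
contact_force: [0.1, 0.1, -0.1]
width: -0.1
grasp_force: 0.0
```

Request:
move_arm:
  commands:
    - [[0,0,0],[0,0,-4],-1]
    - [[0,0,0],[0,0,-3],-1]
    - [[0,0,0],[0,0,-2],-1]
    - [[0,0,0],[0,0,-2],-1]
    - [[0,0,0],[0,0,-1.5],-1]
    - [[0,0,0],[0,0,-1],-1]
    - [[0,0,0],[0,0,0],-1]
    - [[0,0,0],[0,0,0],-1]

```text
time: 51.52
tcp_pos: [520.2, 355.0, 102.0]
eef_rot: [-0.0, 1.0, -0.012, -0.0]
contact_force: [-2.8, -0.5, 4.7]
width: 0.2
grasp_force: 2.6
```

Request:
move_arm:
  commands:
    - [[0,0,0],[0,0,-1],-1]
    - [[0,0,0],[0,0,-1],-1]
    - [[0,0,0],[0,0,0],-1]
    - [[0,0,0],[0,0,0],-1]
    - [[0,0,0],[0,0,0],-1]
    - [[0,0,0],[0,0,0],-1]
    - [[0,0,0],[0,0,0],-1]
    - [[0,0,0],[0,0,0],-1]

```text
time: 52.18
tcp_pos: [520.2, 355.0, 101.0]
eef_rot: [-0.001, 1.0, -0.012, -0.0]
contact_force: [-4.4, -1.0, 10.3]
width: -0.1
grasp_force: 5.1
```

Finish D (deeper), then C.

Request:
move_arm:
  commands:
    - [[0,0,0],[0,0,-1],-1]
    - [[0,0,0],[0,0,-0.6],-1]
    - [[0,0,0],[0,0,0],-1]
    - [[0,0,0],[0,0,0],-1]
    - [[0,0,0],[0,0,0],-1]
    - [[0,0,0],[0,0,0],-1]
    - [[0,0,0],[0,0,0],-1]
    - [[0,0,0],[0,0,0],-1]

```text
time: 52.85
tcp_pos: [520.3, 355.0, 100.9]
eef_rot: [-0.001, 1.0, -0.012, 0.0]
contact_force: [-7.4, -2.1, 16.9]
width: 0.3
grasp_force: 8.8
```

Request:
move_arm:
  commands:
    - [[0,0,0],[0,0,24],-1]
    - [[0,0,0],[-0.7,-30,0],-1]
    - [[0,0,0],[-0.7,-30,0],-1]
    - [[0,0,0],[-0.6,-30,0],-1]
    - [[0,0,0],[-0.6,-20.5,0],-1]
    - [[0,0,0],[0,0,0],-1]
    - [[0,0,0],[0,0,-8],-1]
    - [[0,0,0],[0,0,0],-1]

```text
time: 53.52
tcp_pos: [516.9, 244.2, 112.1]
eef_rot: [0.0, 1.0, -0.012, -0.002]
contact_force: [-0.2, 0.5, -1.4]
width: -0.1
grasp_force: 0.0
```

Request:
move_arm:
  commands:
    - [[0,0,0],[0,0,-3],-1]
    - [[0,0,0],[0,0,-2],-1]
    - [[0,0,0],[0,0,-2],-1]
    - [[0,0,0],[0,0,-2],-1]
    - [[0,0,0],[0,0,-2],-1]
    - [[0,0,0],[0,0,-1],-1]
    - [[0,0,0],[0,0,-1],-1]
    - [[0,0,0],[0,0,0],-1]

```text
time: 54.18
tcp_pos: [517.4, 245.0, 101.3]
eef_rot: [-0.0, 1.0, -0.012, -0.0]
contact_force: [-1.8, 0.1, 4.2]
width: 0.1
grasp_force: 2.1
```

Request:
move_arm:
  commands:
    - [[0,0,0],[0,0,-1],-1]
    - [[0,0,0],[0,0,-1],-1]
    - [[0,0,0],[0,0,-0.8],-1]
    - [[0,0,0],[0,0,0],-1]
    - [[0,0,0],[0,0,0],-1]
    - [[0,0,0],[0,0,0],-1]
    - [[0,0,0],[0,0,0],-1]
    - [[0,0,0],[0,0,0],-1]

```text
time: 54.85
tcp_pos: [517.7, 245.0, 100.9]
eef_rot: [-0.001, 1.0, -0.011, 0.0]
contact_force: [-9.0, -1.2, 18.6]
width: 0.0
grasp_force: 9.3
```

Request:
move_arm:
  commands:
    - [[0,0,0],[0,0,20],-1]
    - [[0,0,0],[0,0,35],-1]
    - [[0,0,0],[0,0,40],-1]
    - [[0,0,0],[0,0,40],-1]
    - [[0,0,0],[0,-30,30],-1]
    - [[0,0,0],[0,-30,0],-1]
    - [[0,0,0],[0,0,0],-1]
    - [[0,0,0],[0,0,0],-1]

```text
time: 55.52
tcp_pos: [517.7, 184.3, 263.1]
eef_rot: [-0.001, 1.0, -0.013, -0.0]
contact_force: [-0.7, 0.5, -0.0]
width: 0.2
grasp_force: 0.0
```

```bash
python3 - <<'E'
from h import *
st(); im=snap('scene','s9'); hsv=cv2.cvtColor(im,cv2.COLOR_RGB2HSV)
m=((hsv[...,0]>8)&(hsv[...,0]<17)&(hsv[...,1]>215)&(hsv[...,2]>60)).astype(np.uint8); m[:220]=0
n,l,s,c=cv2.connectedComponentsWithStats(m)
print([(c[i].round(0).tolist(),int(s[i,4])) for i in range(1,n) if s[i,4]>20])
print(proj('scene',[[x,y,79] for x,y in[(418,246.5),(420.6,356.5),(518,244.1),(520.6,354.1),(471.6,396.8),(467,203.8)]]).round(0).tolist())
print(job_done())
E
```

```text
{'time': np.float64(55.517), 'tcp_pos': array([517.749, 184.323, 263.131]), 'eef_rot': array([-0.001,  1.   , -0.013, -0.   ]), 'contact_force': array([-0.65,  0.54, -0.02]), 'width': np.float64(0.205), 'grasp_force': np.float64(0.0), 'joint_positions': array([ 6.260e-01,  2.510e-01,  1.290e-01, -1.000e-03, -1.447e+00,
        9.200e-01])}
[([425.0, 281.0], 121), ([457.0, 286.0], 132), ([415.0, 309.0], 194), ([492.0, 326.0], 149), ([448.0, 351.0], 252), ([486.0, 358.0], 221)]
[[457.0, 285.0], [491.0, 325.0], [418.0, 304.0], [451.0, 346.0], [485.0, 353.0], [426.0, 280.0]]
the job is handed in; nothing more can be done
None
```

The job is handed in: the red, yellow and green panels are upright in their own tray slots (no blue panel was present), the lid is seated on the tray, and all six tabs were pressed until they met their stop.

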